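# Shut the slim spice tin inside the twist-lock canister

### The arm

A 7-joint arm with a two-finger parallel gripper is mounted at the origin on a cart in front of the work surface, level with it; the furniture and walls round the work are solid. World frame = base frame: x ahead of the robot, y to its left, z up, the work surface at z = 0. Lengths are in m, angles in rad, forces in N, time in s.
With the tool pointing down it reaches from about 0.35 to 0.9 m from the base axis. Payload 8.1 kg.
Tool frame: the origin (TCP) lies on the centre line of the jaws, within the pads' length; the fingertips stand 14 mm ahead of it and the grasp point (between the pads) lies 5 mm behind it; z points along the fingers, y is the direction in which the jaws open and shut (so a half turn about z gives the same grasp; the last joint's range is limited). The gripper opens to 92 mm and grips with 3 to 60 N. Pads are 19 mm wide; open, the fingers measure 130 mm over their backs; the gripper's body (75 mm by 190 mm) begins 47 mm behind the grasp point.
Start: joints at [-1.276, 0.434, 0.025, 1.573, -0.012, 1.134, -0.075], TCP at [0.242, 0.576, 0.241] pointing down, gripper open.
Joint ranges: [-2.62, 2.62], [-0.44, 2.09], [-1.27, 1.32], [0.08, 2.57], [-1.32, 4.46], [0.12, 2], [-2.74, 2.74]. Speed limits (rad/s): [2.22, 2.22, 3.01, 3.01, 3.14, 3.14, 3.14].

### API

Orientations are given as a rotation vector (axis times angle).
In Python, from cell import arm, optics gives the robot as it stands.
- The arm moves only by the shell command python3 -m creep 'ROWS' [FORCE]. ROWS is JSON, a list of rows, each an object with "translation": the shift along the tool's x, y, z in m, a list of three; "rot": the turn, a rotation vector about the tool's x, y, z in degrees, a list of three; "jaw": the finger opening in m, from 0 to 0.0918. In form: [{"translation": [x, y, z], "rot": [wx, wy, wz], "jaw": jaw}, ...]. A call has 1 to 12 rows; each row shifts and turns the commanded pose from where the row before left it, along the tool's axes as they then stand; what a row does not reach is not made up. A row lasts 1/12 s, in which the tool goes at most 41.7 mm and 7.16 degrees, less where a joint would pass 70% of its speed; a pose out of reach is approached as far as the arm can. A call is refused whole if a number of a shift passes 0.0417 or a number of a turn 7.16, either way. A call with a gripper value outside its range is refused whole. The fingers move at their own pace and stop on an object; FORCE is the grip in N (left out, the last holds). Time passes only in rows, so rows that do not move let the fingers close. It gives the time, the measured TCP pose, the force and the opening at its end, in the units of the state.
- arm.observe(): the state, without advancing time (a new reading comes with each control period).
- optics.get_image(name): name is "side" or "top" or "wrist"; returns the picture (384x512x3 uint8, red, green, blue); there is no depth.
- optics.camera_info(name): a dict with "fx", "fy", "cx", "cy" (pixels), "R" (3x3) and "t" (3): a world point X has camera coordinates R X + t. Camera axes: x right, y down, z forward; pixel columns grow to the right and rows downward; lengths in m; the calibration is good to about 2 mm. A picture is of the moment at which its call begins: read the wrist's pose just before it. camera_info takes no time and is no camera call; for the wrist camera it gives the pose at the moment of the call.
- arm.sign_off(): hands the job in, once; it reports no verdict.
Trained networks look in the newest picture that a camera, given by its name, has taken for a name from the list of things; names that differ only in an ending like _2 or _b are one class to them, and where a whole thing is asked for, a point or a joint stands for the part that bears it (a point fixed in the world has none). Each returns a list of dicts, best first, with "score" (0 to 1); they miss things now and then, are a little off and sometimes report something else, mostly with a low value. They report only what shows in the picture. A call takes as long as a camera call. They do not tell look-alikes from the thing itself.
- optics.boxes_of(camera, thing): "location" ([column, row] in pixels, amid what is visible of it).
- optics.pinpoint(camera, thing): "location" ([column, row] in pixels: a listed point, or the origin of a listed thing).
The state is a dict: "clock": time; "joints": joint angles; "dq": joint speeds; "joint_efforts": joint torques, N m; "position": TCP position; "ee_rot": TCP orientation; "force": force on the tool from outside, world axes, zero at the start; "ft_torque": the same for the moment, N m; "width": opening from 0.0 (shut) to 1.0 (fully open).
Only numpy, scipy, OpenCV 4.12 (cv2) and the standard library are available. Lean on these libraries where they do the work, as an engineer would, in place of code of your own. Each camera call takes 0.05 s, during which the arm holds its last target.

### The job

Stand the slim spice tin upright in the cup of the canister foot, then lower the canister's hood over it, set down with its handle turned about 65 degrees anticlockwise (seen from above) from the foot plate's long side, and twist the hood clockwise to its stop, so that it is locked with its handle in line with the long side. Leave the wide tin and the pastry ring where they are, and let go at the end.

Things in the scene. Friction and masses are not known exactly. Their poses are not given: they have to be found in the camera images.
- canister_foot: Canister's lower half, steel, fixed to the worktop. Origin: centre of its underside, z up. Plate 150 (x, long side) x 100 (y) x 10 mm; on it a round neck (cup), outer diameter 54 mm, rim at z = 32. Two bayonet lugs on the neck's +x and -x sides, out to radius 33.5 mm, z = 19 to 25, each 60 degrees wide; stops under them end the hood's clockwise turn with its handle along x. Half-turn symmetric.
- cup_floor (a point): Centre of the cup's floor, level with the plate's top, 10 mm over the worktop; axes as the foot's. The cup is 22 mm deep, inner diameter 47 mm, narrowing to 44 at the rim.
- slim_tin_center (a point): Centre (half-way up) of the slim spice tin: loose closed steel cylinder, diameter 36 mm, 75 mm tall, 0.12 kg, upright; z is its axis. It fits the cup loosely; seated, its centre is 47.5 mm over the worktop. Grasp it in its upper half: the fingertips must stay above the cup's rim, which reaches 22 mm up the seated tin.
- hood_handle (a point): Centre of the black bar handle on the roof of the hood (upper half): 50 mm long (point's x), 14 thick (y), 30 tall, from 15 mm below to 15 mm above this point; point 101 mm above the hood's lower edge. Seated on the plate it is 111 mm over the worktop. To go down the handle must lie 50 to 130 degrees anticlockwise (from above) of the foot's x axis (65 is best), or half a turn from that.
- hood_mouth (a point): Centre of the hood's open lower edge, axes as the handle's. Hood: loose aluminium bell, 0.2 kg, standing mouth-down, outer diameter 79 mm, inner 73, 86 tall without handle. Two inward lugs at this edge, 6 mm tall, 17 wide, in line with the handle, reach in to radius 29.5 mm; centre it on the neck within 2 mm. Turned clockwise they slide under the foot's lugs to the stop, with only slight friction.
- wide_tin_center (a point): Centre of the wide tin: closed steel cylinder, diameter 56 mm, 60 mm tall; too wide for the cup. Its place and the slim tin's may be swapped. A bystander.
- ring_mould: Steel pastry ring, diameter 80 mm, 45 mm tall, origin at the centre of its underside. A bystander.
There are look-alikes about, which are no part of the job. Leave any yellow look-alike of the part that bears hood_handle alone.

How it is judged:
By the outcome, as a careful person would: the job done as asked, in the order asked, and still so for the second after the job is handed in, with the robot touching nothing.
It also fails if it takes over 64 s, if anything falls off the work surface, if the arm or the gripper's body presses on something with over 40 N, if the wrist force passes 120 N, or if a joint passes its speed limit or range.

## Working session

There is one attempt and no reset: what is moved stays moved. The work goes in short steps, Python scripts to look and compute and a shell command to move; the robot and the scene stay as the last step left them, time stands still between calls to the robot, and variables do not carry over. Pictures are saved under pics/ and viewed, and the job is handed in when it is done.

```bash
ls; mkdir -p pics
python3 - <<'E'
from cell import arm, optics
import cv2
print(arm.observe())
for n in ("side","top","wrist"):
    im=optics.get_image(n); cv2.imwrite(f"pics/{n}0.png",im[:,:,::-1])
    ci=optics.camera_info(n); print(n,{k:(v if not hasattr(v,'tolist') else v.tolist()) for k,v in ci.items()})
E
```

```text
pics
{'clock': 0.0, 'joints': array([-1.27560976,  0.43522621,  0.02496635,  1.57411655, -0.01162025,
        1.13397814, -0.07511045]), 'dq': array([ 0.00019526, -0.00186584, -0.00096682, -0.00184773,  0.0002167 ,
        0.00270556,  0.00143951]), 'joint_efforts': array([ 1.03669910e-03, -6.67847013e+01,  9.85164978e-01, -3.14472771e+01,
       -6.05802611e-02,  4.24599834e-02,  1.76303006e-04]), 'position': array([0.24196193, 0.57572643, 0.23993534]), 'ee_rot': array([-6.20819995e-01, -3.07944432e+00,  2.46834083e-03]), 'force': array([-0.5393886 ,  0.41820787, -0.05733507]), 'ft_torque': array([-0.01675228, -0.02944176,  0.01467792]), 'width': 0.9982511780023332}
side {'fx': 492.493347381698, 'fy': 492.493347381698, 'cx': 251.24394213548567, 'cy': 189.8591912635849, 'R': [[-0.9989457915023283, 0.04321140788683289, -0.015494510906287118], [0.029693288978804477, 0.3508235065719958, -0.9359707131241608], [-0.03500877360617628, -0.9354440878347388, -0.3517367542717493]], 't': [0.4905427178279696, 0.13180352872463982, 0.972442488141604]}
top {'fx': 436.4981912585838, 'fy': 436.4981912585838, 'cx': 256.6458917093629, 'cy': 192.64162222160797, 'R': [[-0.01006265816139676, -0.9999123784355725, -0.008601067494445933], [-0.9849798962087635, 0.011394415451722241, -0.17229269096826885], [0.17237559854950668, 0.006738156115043094, -0.9850082488369674]], 't': [-0.13261780046955596, 0.488274269714065, 1.1265026447302544]}
wrist {'fx': 303.93641991452273, 'fy': 303.93641991452273, 'cx': 254.58674230864918, 'cy': 191.54860238351847, 'R': [[0.3878274605329141, 0.9217317963814416, -0.0005969891401331649], [0.8909258462458753, -0.3746993573905958, 0.2566155257620777], [0.23630699809287073, -0.10005442074449783, -0.9665133809429752]], 't': [-0.6247459709223429, -0.030442852944460627, 0.3909795839271004]}
```

View pics/side0.png

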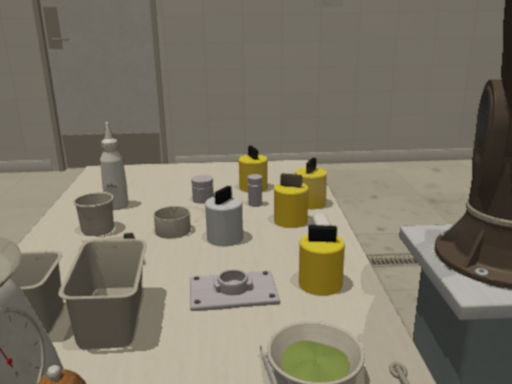

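View pics/top0.png

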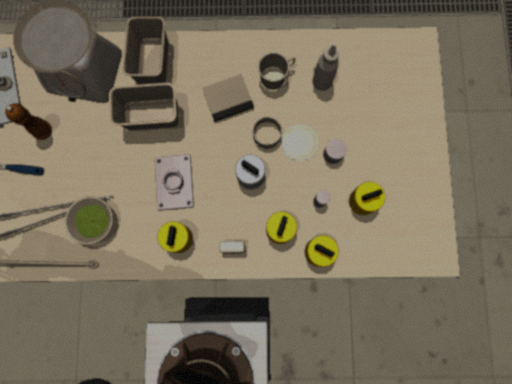

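Run:
```python
from cell import arm, optics
for c in ("side","top"):
    for t in ("canister_foot","cup_floor","slim_tin_center","hood_handle","hood_mouth","wide_tin_center","ring_mould"):
        print(c,t,[( [round(float(q)) for q in d["location"]],round(d["score"],2)) for d in optics.pinpoint(c,t)])
print(arm.observe()["clock"])
```

```text
side canister_foot [([232, 293], 0.87)]
side cup_floor [([232, 289], 0.77), ([225, 194], 0.28)]
side slim_tin_center [([255, 188], 0.87)]
side hood_handle [([312, 164], 0.89), ([323, 230], 0.67), ([253, 151], 0.59), ([289, 181], 0.58), ([221, 198], 0.57)]
side hood_mouth [([289, 219], 0.97), ([253, 187], 0.97), ([308, 203], 0.85), ([324, 280], 0.77), ([224, 193], 0.7)]
side wide_tin_center [([202, 185], 0.92), ([252, 189], 0.56)]
side ring_mould [([175, 234], 0.96)]
top canister_foot [([175, 178], 0.6)]
top cup_floor [([328, 151], 0.68), ([175, 181], 0.61)]
top slim_tin_center [([322, 198], 0.5)]
top hood_handle [([326, 250], 0.93), ([282, 224], 0.92), ([248, 165], 0.83), ([371, 198], 0.72)]
top hood_mouth [([316, 250], 0.97), ([364, 196], 0.94), ([250, 172], 0.87), ([179, 239], 0.79), ([280, 226], 0.69)]
top wide_tin_center [([328, 150], 0.91)]
top ring_mould [([267, 134], 0.81)]
0.85
```

Candidates: the slim tin is at top (322,199). The wide tin at (335,151) is the only thing that could be mistaken for it. The hood is the grey bell at top (250,170); the four yellow ones at (174,237), (282,227), (322,251) and (369,197) are look-alikes. The foot is at top (175,181). I'll check these in close crops.

```bash
cat > h.py <<'E'
import numpy as np
from cell import arm, optics
from scipy.spatial.transform import Rotation as Ro
from scipy.optimize import least_squares
def proj(c,X,ci=None):
    ci=ci or optics.camera_info(c); p=np.array(ci["R"])@np.array(X)+np.array(ci["t"])
    return np.array([ci["fx"]*p[0]/p[2]+ci["cx"],ci["fy"]*p[1]/p[2]+ci["cy"]])
def atz(c,px,z,ci=None):
    ci=ci or optics.camera_info(c); R=np.array(ci["R"]);t=np.array(ci["t"])
    d=R.T@np.array([(px[0]-ci["cx"])/ci["fx"],(px[1]-ci["cy"])/ci["fy"],1]); o=-R.T@t
    return o+d*(z-o[2])/d[2]
def tri(obs):
    return least_squares(lambda X:np.concatenate([proj(c,X)-p for c,p in obs]),[.5,0,.05])
E
python3 - <<'E'
from h import *; import cv2
t=cv2.imread("pics/top0.png"); s=cv2.imread("pics/side0.png")
a=cv2.resize(t[110:230,140:380],None,fx=3.3,fy=3.3,interpolation=cv2.INTER_CUBIC); cv2.imwrite("pics/tc.png",a)
b=cv2.resize(s[150:320,160:340],None,fx=3.5,fy=3.5,interpolation=cv2.INTER_CUBIC); cv2.imwrite("pics/sc.png",b)
for n,z,pt,ps in [("slim",.0375,(322,199),(255,189)),("wide",.03,(335,151),(202,187)),("handle",.101,(250,167),(223,197)),("cupfl",.010,(174,181),(232,289))]:
    r=tri([("top",pt),("side",ps)]); print(n,r.x.round(4),abs(r.fun).max().round(1),"top@z",atz("top",pt,z).round(4),"side@z",atz("side",ps,z).round(4))
E
```

```text
slim [ 0.4676 -0.3121  0.041 ] 0.0 top@z [ 0.4683 -0.3126  0.0375] side@z [ 0.4671 -0.3214  0.0375]
wide [ 0.6017 -0.3532  0.0352] 0.2 top@z [ 0.6024 -0.3541  0.03  ] side@z [ 0.6033 -0.368   0.03  ]
handle [ 0.544  -0.1218  0.0965] 0.2 top@z [ 0.5434 -0.1219  0.101 ] side@z [ 0.5433 -0.11    0.101 ]
cupfl [0.5288 0.0916 0.0056] 0.0 top@z [0.5277 0.0908 0.01  ] side@z [0.5287 0.0986 0.01  ]
```

View pics/tc.png

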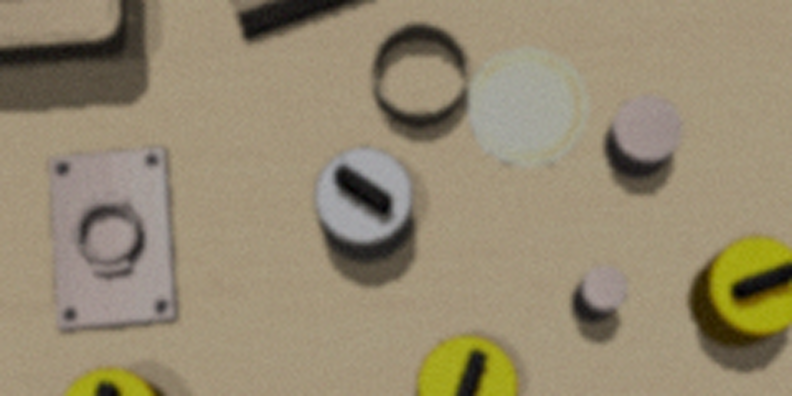

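View pics/sc.png

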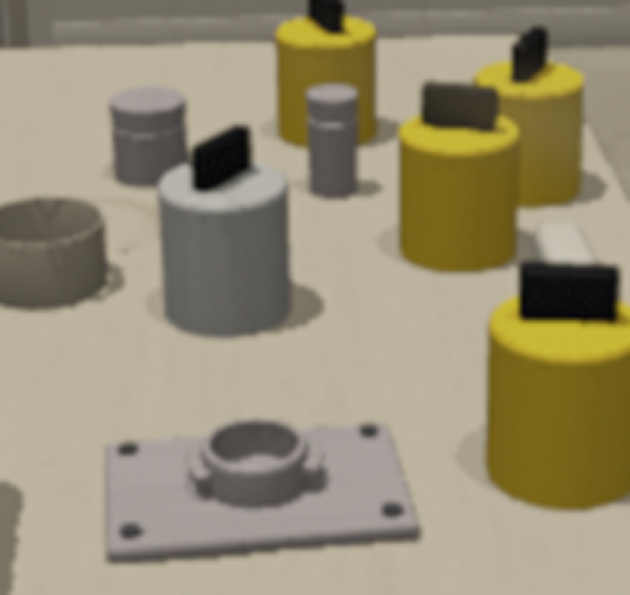

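View pics/wrist0.png

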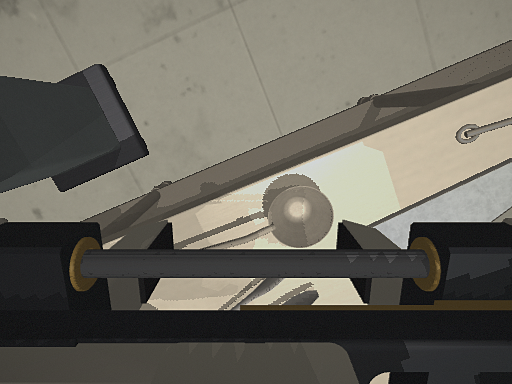

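The crops confirm the choice: the slim tin is at top (322,199), thin and tall in the side view at (255,189). The grey hood is at top (250,170) and the foot at (175,181). Next I'll compute the geometry.

Run:
```python
from h import *
s=arm.observe()
Rt=Ro.from_rotvec(s["ee_rot"]).as_matrix(); ci=optics.camera_info("wrist"); R=np.array(ci["R"]); c=-R.T@ci["t"]
print("cam in tool",(Rt.T@(c-s["position"])).round(4),"view dir tool",(Rt.T@R[2]).round(3)); print(Rt.round(3))
up=lambda u,v:(140+u/3.3,110+v/3.3)
C=[atz("top",up(*p),.010)[:2] for p in [(50,158),(164,148),(175,320),(62,330)]]
print(np.round(C,4), "ctr",np.mean(C,0).round(4))
e=[C[0]-C[3],C[1]-C[2]]; print([np.degrees(np.arctan2(v[1],v[0])).round(1) for v in e],[np.linalg.norm(v).round(3) for v in e])
e=[C[0]-C[1],C[3]-C[2]]; print([np.degrees(np.arctan2(v[1],v[0])).round(1)-90 for v in e],[np.linalg.norm(v).round(3) for v in e])
print("slimtop",atz("top",up(604,290),.075),"wide top",atz("top",up(646,128),.060),"roof",atz("top",up(364,197),.086))
a=atz("top",up(345,173),.116);b=atz("top",up(385,208),.116);print("handle",a,b,(a+b)/2,np.degrees(np.arctan2(*(a-b)[[1,0]])))
for p in [(174,237),(282,227),(322,251),(369,197)]: print("yellow",atz("top",p,.09).round(3))
print("ring",atz("top",(267,134),.03))
```

```text
cam in tool [ 0.0706  0.0002 -0.1452] view dir tool [-0.257  0.     0.967]
[[-0.922  0.387  0.   ]
 [ 0.387  0.922  0.   ]
 [-0.     0.    -1.   ]]
[[0.5943 0.145 ]
 [0.6018 0.0485]
 [0.4546 0.0369]
 [0.4473 0.1306]] ctr [0.5245 0.0903]
[np.float64(5.6), np.float64(4.5)] [np.float64(0.148), np.float64(0.148)]
[np.float64(4.5), np.float64(4.5)] [np.float64(0.097), np.float64(0.094)]
slimtop [ 0.46524202 -0.30993836  0.075     ] wide top [ 0.60035298 -0.35099095  0.06      ] roof [ 0.53978058 -0.12232122  0.086     ]
handle [ 0.55195251 -0.10850091  0.116     ] [ 0.52407207 -0.13895369  0.116     ] [ 0.53801229 -0.1237273   0.116     ] 47.52495564378264
yellow [0.367 0.071 0.09 ]
yellow [ 0.389 -0.201  0.09 ]
yellow [ 0.328 -0.3    0.09 ]
yellow [ 0.464 -0.425  0.09 ]
ring [ 0.65335198 -0.16813028  0.03      ]
```

```bash
cat >> h.py <<'E'
def psi(s):
    R=Ro.from_rotvec(s["ee_rot"]).as_matrix(); return np.degrees(np.arctan2(R[1,1],R[0,1])),R
def need(target,psi_t=None):
    s=arm.observe(); p,R=psi(s); d=R.T@(np.array(target)-s["position"])
    print("t %.2f pos"%s["clock"],s["position"].round(4),"psi %.1f"%p,"tilt",R[:,2].round(3),"F",s["force"].round(1),"w %.3f"%s["width"])
    print(" shift tool",d.round(4),"norm %.3f"%np.linalg.norm(d), "" if psi_t is None else " rz %.1f"%((p-psi_t+180)%360-180))
E
python3 -m creep '[{"translation":[-0.032,-0.024,0],"rot":[0,0,0],"jaw":0.0918},{"translation":[-0.032,-0.024,0],"rot":[0,0,0],"jaw":0.0918},{"translation":[-0.032,-0.024,0],"rot":[0,0,0],"jaw":0.0918},{"translation":[-0.032,-0.024,0],"rot":[0,0,0],"jaw":0.0918},{"translation":[-0.032,-0.024,0],"rot":[0,0,0],"jaw":0.0918},{"translation":[-0.032,-0.024,0],"rot":[0,0,0],"jaw":0.0918},{"translation":[-0.032,-0.024,0],"rot":[0,0,0],"jaw":0.0918},{"translation":[-0.032,-0.024,0],"rot":[0,0,0],"jaw":0.0918},{"translation":[-0.032,-0.024,0],"rot":[0,0,0],"jaw":0.0918},{"translation":[-0.032,-0.024,0],"rot":[0,0,0],"jaw":0.0918},{"translation":[-0.032,-0.024,0],"rot":[0,0,0],"jaw":0.0918},{"translation":[-0.032,-0.024,0],"rot":[0,0,0],"jaw":0.0918}]'
python3 -c "
from h import *
need([.5245,.09,.24],33)"
```

```text
clock: 1.85
position: [0.4853, 0.1601, 0.2411]
ee_rot: [0.62, 3.079, 0.001]
force: [1.1, 0.9, 0.0]
width: 0.997
t 1.85 pos [0.4853 0.1601 0.2411] psi 67.2 tilt [ 0.001  0.001 -1.   ] F [1.1 0.9 0. ] w 0.997
 shift tool [-0.0633 -0.0495  0.0011] norm 0.080  rz 34.2
```

```bash
python3 -m creep '[{"translation":[-0.032,-0.025,0],"rot":[0,0,0],"jaw":0.0918},{"translation":[-0.031,-0.025,0],"rot":[0,0,0],"jaw":0.0918},{"translation":[0,0,0],"rot":[0,0,7],"jaw":0.0918},{"translation":[0,0,0],"rot":[0,0,7],"jaw":0.0918},{"translation":[0,0,0],"rot":[0,0,7],"jaw":0.0918},{"translation":[0,0,0],"rot":[0,0,7],"jaw":0.0918},{"translation":[0,0,0],"rot":[0,0,6],"jaw":0.0918},{"translation":[0,0,0],"rot":[0,0,0],"jaw":0.0918}]'
python3 - <<'E'
from h import *; import cv2,json
need([.539,-.123,.26])
ci=optics.camera_info("wrist"); im=optics.get_image("wrist"); cv2.imwrite("pics/wfoot.png",cv2.resize(im[:,:,::-1],None,fx=1.5,fy=1.5))
json.dump({k:np.array(v).tolist() for k,v in ci.items()},open("wfoot.json","w"))
for t in ("cup_floor","canister_foot"):
    for d in optics.pinpoint("wrist",t): print(t,d,atz("wrist",d["location"],.01 if t[1]=="u" else 0,ci).round(4))
E
```

```text
clock: 2.52
position: [0.5233, 0.0915, 0.2408]
ee_rot: [1.501, 2.76, 0.0]
force: [1.0, -0.4, 0.0]
width: 1.0
t 2.52 pos [0.5233 0.0915 0.2408] psi 32.9 tilt [ 0.  0. -1.] F [ 1.  -0.4  0. ] w 1.000
 shift tool [-0.1886 -0.1034 -0.0192] norm 0.216 
cup_floor {'location': [256.2, 166.0], 'score': 0.55} [0.5223 0.0954 0.01  ]
canister_foot {'location': [252.6, 170.1], 'score': 0.85} [0.5223 0.0869 0.    ]
canister_foot {'location': [256.4, 169.4], 'score': 0.57} [0.5259 0.0904 0.    ]
```

View pics/wfoot.png

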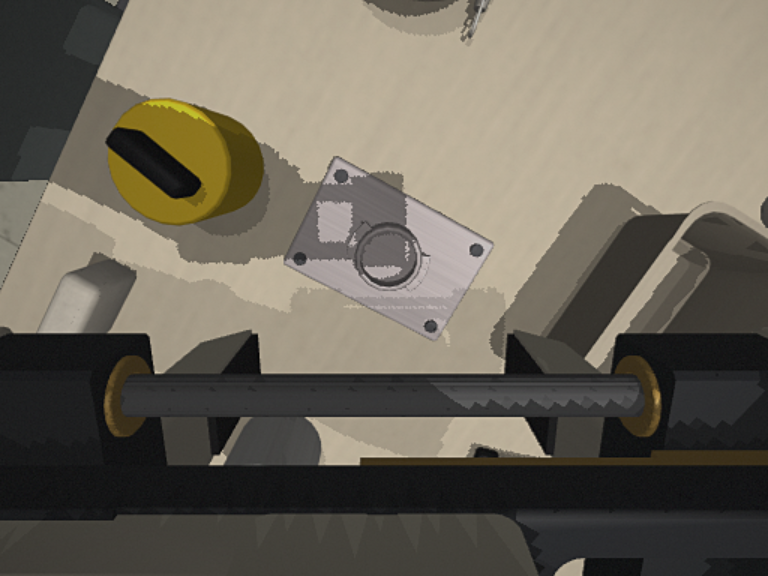

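The wrist picture shows the plate with corners at about (335,156), (494,242), (433,341) and (284,264), and the cup rim at (388,255). I'll refine these.

Run:
```python
from h import *; import cv2,json
ci=json.load(open("wfoot.json")); im=cv2.imread("pics/wfoot.png")
c=[(335,156),(494,242),(433,341),(284,264)]
def q(uv): return (np.array(uv)+.5)/1.5-.5
loc=np.array([[75,-50],[75,50],[-75,50],[-75,-50]])/1000
# order in image: find matching by fit over cyclic/reflect
best=None
for o in range(4):
  for f in (1,-1):
    L=np.roll(loc[::f],o,0)
    def res(p):
        th=p[2];R=np.array([[np.cos(th),-np.sin(th)],[np.sin(th),np.cos(th)]])
        return np.concatenate([proj("w",[*(R@l+p[:2]),.01],ci)-q(x) for l,x in zip(L,c)])
    for t0 in (0.08,):
        r=least_squares(res,[.52,.09,t0])
        if best is None or r.cost<best.cost: best=r;bl=L
p=best.x; print(p.round(4),np.degrees(p[2]),best.fun.round(1))
th=p[2]
def draw(P,col):
    uv=(proj("w",P,ci)-0)*1.5+.25
    cv2.circle(big,tuple(np.round((uv-[270,140])*3).astype(int)),1,col,-1)
big=cv2.resize(im[140:350,270:510],None,fx=3,fy=3,interpolation=cv2.INTER_CUBIC)
for a in np.linspace(0,2*np.pi,80): 
    draw([p[0]+.027*np.cos(a),p[1]+.027*np.sin(a),.032],(0,0,255)); draw([p[0]+.022*np.cos(a),p[1]+.022*np.sin(a),.032],(0,255,0))
R=np.array([[np.cos(th),-np.sin(th)],[np.sin(th),np.cos(th)]])
for i in range(4):
    for k in np.linspace(0,1,30): draw([*(R@(loc[i]*(1-k)+loc[(i+1)%4]*k)+p[:2]),.01],(255,0,0))
cv2.imwrite("pics/wf2.png",big)
```

```text
[0.5263 0.0938 0.0838] 4.799430263035157 [-0.6 -0.9  1.   0.7  1.8  0.9 -2.  -0.2]
```

View pics/wf2.png

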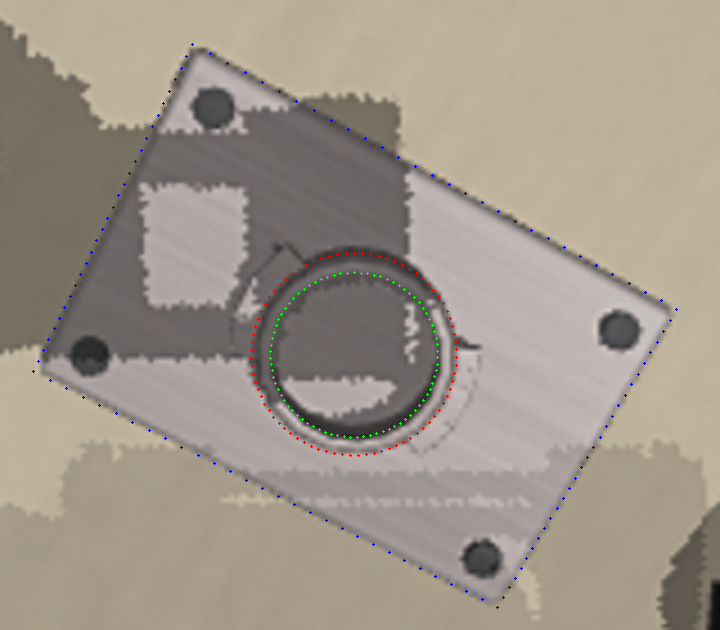

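```bash
python3 -m creep '[{"translation":[-0.0314,-0.0172,-0.007],"rot":[0,0,0],"jaw":0.0918},{"translation":[-0.0314,-0.0172,-0.007],"rot":[0,0,0],"jaw":0.0918},{"translation":[-0.0314,-0.0172,-0.007],"rot":[0,0,0],"jaw":0.0918},{"translation":[-0.0314,-0.0172,-0.007],"rot":[0,0,0],"jaw":0.0918},{"translation":[-0.0314,-0.0172,-0.007],"rot":[0,0,0],"jaw":0.0918},{"translation":[-0.0314,-0.0172,-0.007],"rot":[0,0,0],"jaw":0.0918},{"translation":[0,0,0],"rot":[0,0,0],"jaw":0.0918}]'
python3 - <<'E'
from h import *; import cv2,json
need([.466,-.311,.20],33)
ci=optics.camera_info("wrist"); im=optics.get_image("wrist"); cv2.imwrite("pics/whood.png",cv2.resize(im[:,:,::-1],None,fx=1.5,fy=1.5))
json.dump({k:np.array(v).tolist() for k,v in ci.items()},open("whood.json","w"))
for t,z in (("hood_handle",.101),("slim_tin_center",.0375),("hood_mouth",0)):
    for d in optics.pinpoint("wrist",t): print(t,d,atz("wrist",d["location"],z,ci).round(4))
E
```

```text
clock: 3.25
position: [0.5399, -0.1316, 0.2847]
ee_rot: [1.501, 2.754, -0.004]
force: [-0.3, -0.1, 0.1]
width: 1.003
t 3.25 pos [ 0.5399 -0.1316  0.2847] psi 32.8 tilt [ 0.003 -0.004 -1.   ] F [-0.3 -0.1  0.1] w 1.003
 shift tool [-0.1103 -0.1593  0.0852] norm 0.212  rz -0.2
hood_handle {'location': [15.2, 199.7], 'score': 0.73} [ 0.3271 -0.3012  0.101 ]
hood_handle {'location': [259.4, 171.8], 'score': 0.72} [ 0.5411 -0.1252  0.101 ]
hood_handle {'location': [103.3, 151.4], 'score': 0.59} [ 0.387  -0.1978  0.101 ]
hood_mouth {'location': [69.8, 177.7], 'score': 0.88} [ 0.3278 -0.2973  0.    ]
```

View pics/whood.png

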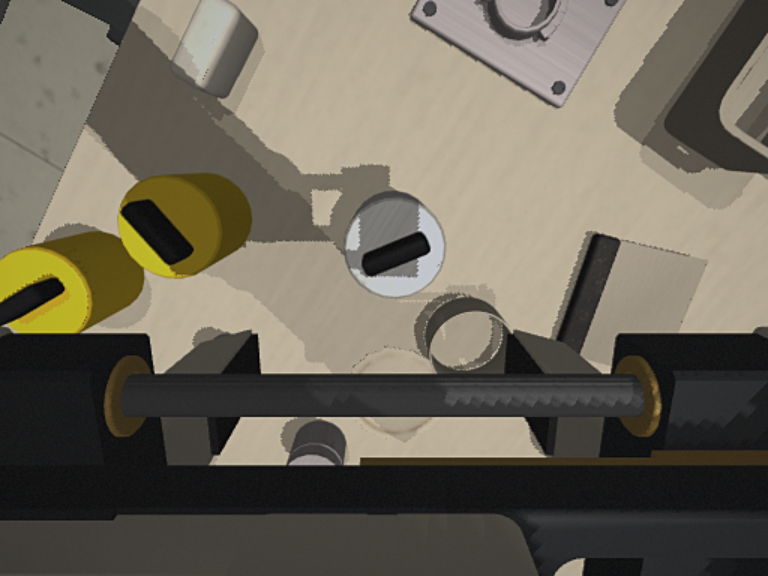

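```bash
python3 -m creep '[{"translation":[-0.0184,-0.0266,0.013],"rot":[0,0,0],"jaw":0.0918},{"translation":[-0.0184,-0.0266,0.013],"rot":[0,0,0],"jaw":0.0918},{"translation":[-0.0184,-0.0266,0.013],"rot":[0,0,0],"jaw":0.0918},{"translation":[-0.0184,-0.0266,0.013],"rot":[0,0,0],"jaw":0.0918},{"translation":[-0.0184,-0.0266,0.013],"rot":[0,0,0],"jaw":0.0918},{"translation":[-0.0184,-0.0266,0.013],"rot":[0,0,0],"jaw":0.0918},{"translation":[0,0,0],"rot":[0,0,0],"jaw":0.0918}]'
python3 - <<'E'
from h import *; import cv2,json
need([.466,-.311,.05],33)
ci=optics.camera_info("wrist"); im=optics.get_image("wrist"); cv2.imwrite("pics/wtin.png",cv2.resize(im[:,:,::-1],None,fx=1.5,fy=1.5))
json.dump({k:np.array(v).tolist() for k,v in ci.items()},open("wtin.json","w"))
for t,z in (("slim_tin_center",.0375),):
    for d in optics.pinpoint("wrist",t): print(t,d,atz("wrist",d["location"],z,ci).round(4))
ci=json.load(open("whood.json"))
q=lambda uv:(np.array(uv)+.5)/1.5-.5
print("roof",atz("w",q((396,244)),.086,ci))
a=atz("w",q((365,267)),.116,ci);b=atz("w",q((426,240)),.116,ci); print((a+b)/2,np.degrees(np.arctan2(*(b-a)[[1,0]])),np.linalg.norm(a-b))
E
```

```text
clock: 4.03
position: [0.4629, -0.3068, 0.2026]
ee_rot: [-1.499, -2.758, 0.005]
force: [-1.5, 0.0, 0.2]
width: 0.999
t 4.03 pos [ 0.4629 -0.3068  0.2026] psi 32.9 tilt [-0.004 -0.001 -1.   ] F [-1.5  0.   0.2] w 0.999
 shift tool [-0.0054  0.001   0.1526] norm 0.153  rz -0.1
slim_tin_center {'location': [258.4, 184.3], 'score': 0.68} [ 0.467  -0.3085  0.0375]
roof [ 0.54129783 -0.11578471  0.086     ]
[ 0.54102363 -0.11792167  0.116     ] 57.078325516816136 0.04656720766508274
```

View pics/wtin.png

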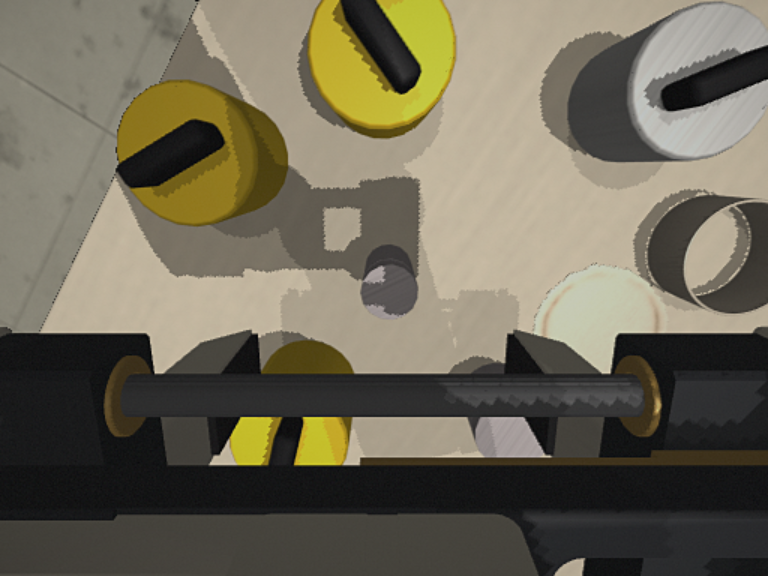

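Run:
```python
from h import *; import json
ci=json.load(open("wtin.json")); q=lambda uv:(np.array(uv)+.5)/1.5-.5
a=atz("w",q((389,292)),.075,ci);print(a)
need([a[0],a[1],.051],33); need([.466,-.3105,.051],33)
```

```text
[ 0.46782909 -0.30897947  0.075     ]
t 4.13 pos [ 0.4666 -0.302   0.204 ] psi 33.2 tilt [-0.001  0.001 -1.   ] F [ 0.8  1.2 -0.5] w 1.001
 shift tool [-0.0068 -0.0027  0.153 ] norm 0.153  rz 0.2
t 4.13 pos [ 0.4666 -0.302   0.204 ] psi 33.2 tilt [-0.001  0.001 -1.   ] F [ 0.8  1.2 -0.5] w 1.001
 shift tool [-0.0071 -0.005   0.153 ] norm 0.153  rz 0.2
```

```bash
python3 -m creep '[{"translation":[-0.007,-0.004,0.035],"rot":[0,0,0],"jaw":0.0918},{"translation":[0,0,0.035],"rot":[0,0,0],"jaw":0.0918},{"translation":[0,0,0],"rot":[0,0,0],"jaw":0.0918},{"translation":[0,0,0],"rot":[0,0,0],"jaw":0.0918},{"translation":[0,0,0],"rot":[0,0,0],"jaw":0.0918}]'
python3 - <<'E'
from h import *; import cv2,json
need([.466,-.31,.05],33)
ci=optics.camera_info("wrist"); im=optics.get_image("wrist"); cv2.imwrite("pics/wtin2.png",cv2.resize(im[:,:,::-1],None,fx=1.5,fy=1.5))
json.dump({k:np.array(v).tolist() for k,v in ci.items()},open("wtin2.json","w"))
for t,z in (("slim_tin_center",.0375),):
    for d in optics.pinpoint("wrist",t): print(t,d,atz("wrist",d["location"],z,ci).round(4))
need([.466,-.31,.05],33)
E
```

```text
clock: 4.55
position: [0.4689, -0.3096, 0.1362]
ee_rot: [1.49, 2.764, 0.001]
force: [0.3, -0.2, 0.2]
width: 0.999
t 4.55 pos [ 0.4689 -0.3096  0.1362] psi 33.3 tilt [ 0.001  0.    -1.   ] F [ 0.3 -0.2  0.2] w 0.999
 shift tool [ 0.0013 -0.0027  0.0862] norm 0.086  rz 0.3
slim_tin_center {'location': [253.4, 195.3], 'score': 0.72} [ 0.4661 -0.3084  0.0375]
t 4.65 pos [ 0.469  -0.3104  0.1368] psi 33.3 tilt [ 0.003 -0.001 -1.   ] F [-0.4  0.4  0. ] w 0.999
 shift tool [ 0.0023 -0.0025  0.0868] norm 0.087  rz 0.3
```

View pics/wtin2.png

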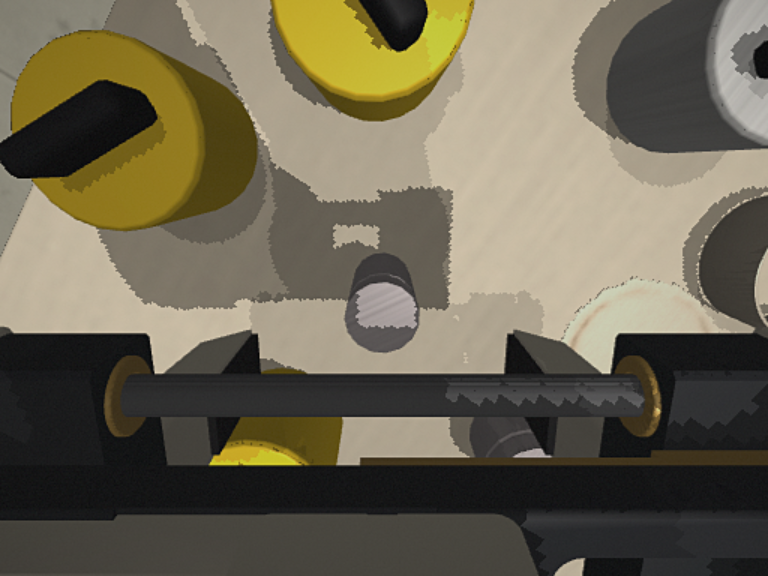

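Run:
```python
from h import *; import json
q=lambda uv:(np.array(uv)+.5)/1.5-.5
ci=json.load(open("wtin2.json"));a=atz("w",q((382,316)),.075,ci);print(a)
need([a[0],a[1],.051],33)
ci=json.load(open("whood.json"));print(ci["t"])
```

```text
[ 0.46730413 -0.30859361  0.075     ]
t 4.65 pos [ 0.469  -0.3104  0.1368] psi 33.3 tilt [ 0.003 -0.001 -1.   ] F [-0.4  0.4  0. ] w 0.999
 shift tool [ 0.0027 -0.0006  0.0858] norm 0.086  rz 0.3
[-0.3817142253146291, -0.4326087101407308, 0.32772414243680664]
```

```bash
python3 -m creep '[{"translation":[0.002,0,0.025],"rot":[0,0,0],"jaw":0.0918},{"translation":[0,0,0.025],"rot":[0,0,0],"jaw":0.0918},{"translation":[0,0,0.025],"rot":[0,0,0],"jaw":0.0918},{"translation":[0,0,0.010],"rot":[0,0,0],"jaw":0.0918},{"translation":[0,0,0],"rot":[0,0,0],"jaw":0.03},{"translation":[0,0,0],"rot":[0,0,0],"jaw":0.03},{"translation":[0,0,0],"rot":[0,0,0],"jaw":0.03},{"translation":[0,0,0],"rot":[0,0,0],"jaw":0.03},{"translation":[0,0,0],"rot":[0,0,0],"jaw":0.03},{"translation":[0,0,0],"rot":[0,0,0],"jaw":0.03}]' 20
python3 -c "
from h import *
need([.5255,.0925,.16],-20)"
```

```text
clock: 5.48
position: [0.4669, -0.3091, 0.0506]
ee_rot: [1.493, 2.762, 0.0]
force: [-0.2, -0.0, 0.8]
width: 0.613
t 5.48 pos [ 0.4669 -0.3091  0.0506] psi 33.2 tilt [ 0.001 -0.001 -1.   ] F [-0.2 -0.   0.8] w 0.613
 shift tool [ 0.3038  0.2691 -0.1095] norm 0.420  rz 53.2
```

```bash
python3 -m creep '[{"translation":[0,0,0],"rot":[0,0,0],"jaw":0.03},{"translation":[0,0,0],"rot":[0,0,0],"jaw":0.03},{"translation":[0,0,0],"rot":[0,0,0],"jaw":0.03},{"translation":[0,0,0],"rot":[0,0,0],"jaw":0.03}]' 20
```

```text
clock: 5.82
position: [0.4665, -0.3089, 0.0498]
ee_rot: [1.494, 2.763, 0.0]
force: [-0.0, 0.7, 1.4]
width: 0.377
```

```bash
python3 -m creep '[{"translation":[0,0,0],"rot":[0,0,0],"jaw":0.03},{"translation":[0,0,0],"rot":[0,0,0],"jaw":0.03},{"translation":[0,0,-0.015],"rot":[0,0,0],"jaw":0.03},{"translation":[0,0,-0.025],"rot":[0,0,0],"jaw":0.03},{"translation":[0,0,-0.03],"rot":[0,0,0],"jaw":0.03},{"translation":[0,0,-0.03],"rot":[0,0,0],"jaw":0.03},{"translation":[0,0,-0.03],"rot":[0,0,0],"jaw":0.03},{"translation":[0,0,-0.03],"rot":[0,0,0],"jaw":0.03},{"translation":[0,0,0],"rot":[0,0,0],"jaw":0.03}]' 25
python3 -c "
from h import *
need([.5255,.0925,.21],-20)"
```

```text
clock: 6.57
position: [0.4683, -0.3108, 0.2151]
ee_rot: [1.491, 2.756, 0.0]
force: [0.1, -0.6, -1.0]
width: 0.375
t 6.57 pos [ 0.4683 -0.3108  0.2151] psi 33.2 tilt [ 0.007 -0.004 -1.   ] F [ 0.1 -0.6 -1. ] w 0.375
 shift tool [0.3063 0.2685 0.004 ] norm 0.407  rz 53.2
```

```bash
python3 -m creep '[{"translation":[0.02,0.018,0],"rot":[0,0,0],"jaw":0.03},{"translation":[0.0278,0.0244,0],"rot":[0,0,0],"jaw":0.03},{"translation":[0.0278,0.0244,0],"rot":[0,0,0],"jaw":0.03},{"translation":[0.0278,0.0244,0],"rot":[0,0,0],"jaw":0.03},{"translation":[0.0278,0.0244,0],"rot":[0,0,0],"jaw":0.03},{"translation":[0.0278,0.0244,0],"rot":[0,0,0],"jaw":0.03},{"translation":[0.0278,0.0244,0],"rot":[0,0,0],"jaw":0.03},{"translation":[0.0278,0.0244,0],"rot":[0,0,0],"jaw":0.03},{"translation":[0.0278,0.0244,0],"rot":[0,0,0],"jaw":0.03},{"translation":[0.0278,0.0244,0],"rot":[0,0,0],"jaw":0.03},{"translation":[0.0278,0.0244,0],"rot":[0,0,0],"jaw":0.03},{"translation":[0.006,0.005,0],"rot":[0,0,0],"jaw":0.03}]' 25
python3 -m creep '[{"translation":[0,0,0],"rot":[0,0,7],"jaw":0.03},{"translation":[0,0,0],"rot":[0,0,7],"jaw":0.03},{"translation":[0,0,0],"rot":[0,0,7],"jaw":0.03},{"translation":[0,0,0],"rot":[0,0,7],"jaw":0.03},{"translation":[0,0,0],"rot":[0,0,7],"jaw":0.03},{"translation":[0,0,0],"rot":[0,0,7],"jaw":0.03},{"translation":[0,0,0],"rot":[0,0,7],"jaw":0.03},{"translation":[0,0,0],"rot":[0,0,4],"jaw":0.03},{"translation":[0,0,0],"rot":[0,0,0],"jaw":0.03},{"translation":[0,0,0],"rot":[0,0,0],"jaw":0.03},{"translation":[0,0,0],"rot":[0,0,0],"jaw":0.03}]' 25
python3 - <<'E'
from h import *; import cv2,json
need([.526,.0925,.11],-20)
ci=optics.camera_info("wrist"); im=optics.get_image("wrist"); cv2.imwrite("pics/wp.png",cv2.resize(im[:,:,::-1],None,fx=1.5,fy=1.5))
json.dump({k:np.array(v).tolist() for k,v in ci.items()},open("wp.json","w"))
im=optics.get_image("top"); cv2.imwrite("pics/top1.png",im[:,:,::-1])
need([.526,.0925,.11],-20)
E
```

```text
clock: 7.57
position: [0.5232, 0.0991, 0.2089]
ee_rot: [-1.483, -2.768, -0.003]
force: [0.1, 1.5, -1.2]
width: 0.382
clock: 8.48
position: [0.5231, 0.0916, 0.2094]
ee_rot: [-2.568, -1.81, 0.001]
force: [-0.2, 0.2, -0.9]
width: 0.377
t 8.48 pos [0.5231 0.0916 0.2094] psi -19.6 tilt [-0. -0. -1.] F [-0.2  0.2 -0.9] w 0.377
 shift tool [0.0018 0.0024 0.0994] norm 0.099  rz 0.4
t 8.58 pos [0.5232 0.0916 0.2096] psi -19.7 tilt [-0.  0. -1.] F [-0.4 -1.5 -1.1] w 0.377
 shift tool [0.0018 0.0023 0.0996] norm 0.100  rz 0.3
```

View pics/wp.png

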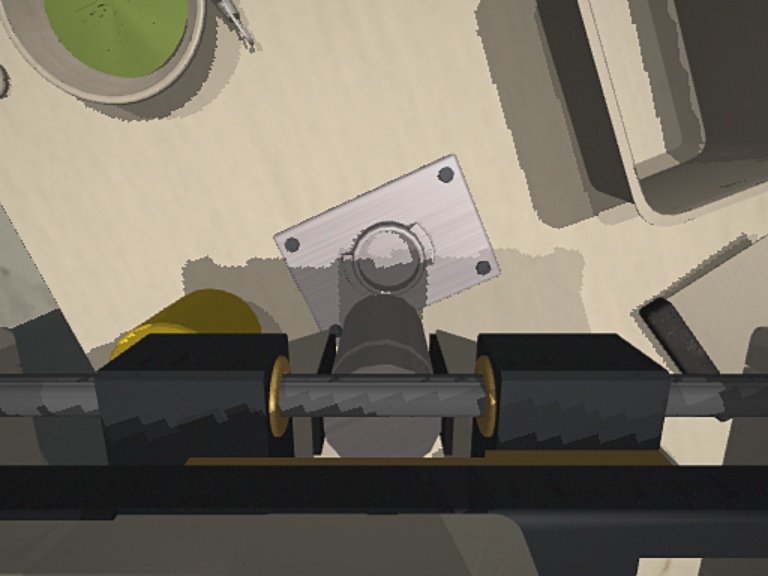

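```bash
cat >> h.py <<'E'
import cv2,json
loc=np.array([[75,-50],[75,50],[-75,50],[-75,-50]])/1000
q=lambda uv:(np.array(uv)+.5)/1.5-.5
def overlay(js,png,out,p,box,tin=None,k=3):
    ci=json.load(open(js)); im=cv2.imread(png); x0,y0,x1,y1=box
    big=cv2.resize(im[y0:y1,x0:x1],None,fx=k,fy=k,interpolation=cv2.INTER_CUBIC)
    def draw(P,col):
        uv=proj("w",P,ci)*1.5+.25
        cv2.circle(big,tuple(np.round((uv-[x0,y0]+.5)*k-.5).astype(int)),1,col,-1)
    th=p[2];R=np.array([[np.cos(th),-np.sin(th)],[np.sin(th),np.cos(th)]])
    for a in np.linspace(0,2*np.pi,80):
        for r,c in ((.027,(0,0,255)),(.022,(0,255,0))): draw([p[0]+r*np.cos(a),p[1]+r*np.sin(a),.032],c)
        if tin is not None: draw([tin[0]+.018*np.cos(a),tin[1]+.018*np.sin(a),tin[2]],(255,0,255))
    for i in range(4):
        for t in np.linspace(0,1,40): draw([*(R@(loc[i]*(1-t)+loc[(i+1)%4]*t)+p[:2]),.01],(255,0,0))
    cv2.imwrite(out,big)
E
python3 - <<'E'
from h import *
ci=json.load(open("wp.json")); c=[(453,153),(501,273),(273,236)]
for L in ([[75,50],[75,-50],[-75,50]],[[-75,-50],[-75,50],[75,-50]]):
    L=np.array(L)/1000
    def res(p):
        th=p[2];R=np.array([[np.cos(th),-np.sin(th)],[np.sin(th),np.cos(th)]])
        return np.concatenate([proj("w",[*(R@l+p[:2]),.01],ci)-q(x) for l,x in zip(L,c)])
    r=least_squares(res,[.52,.09,.08]); print(r.x,np.degrees(r.x[2]),r.fun.round(1))
    if r.cost<30: p=r.x
overlay("wp.json","pics/wp.png","pics/wp2.png",p,(265,145,510,340),tin=[.5231,.0916,.1596])
E
```

```text
[0.52635085 0.09372127 0.08181062] 4.687403324830288 [ 0.6 -0.9  0.9  0.8 -1.5  0.4]
[ 0.52635085  0.09372127 -3.05978203] -175.31259672733685 [ 0.6 -0.9  0.9  0.8 -1.5  0.4]
```

View pics/wp2.png

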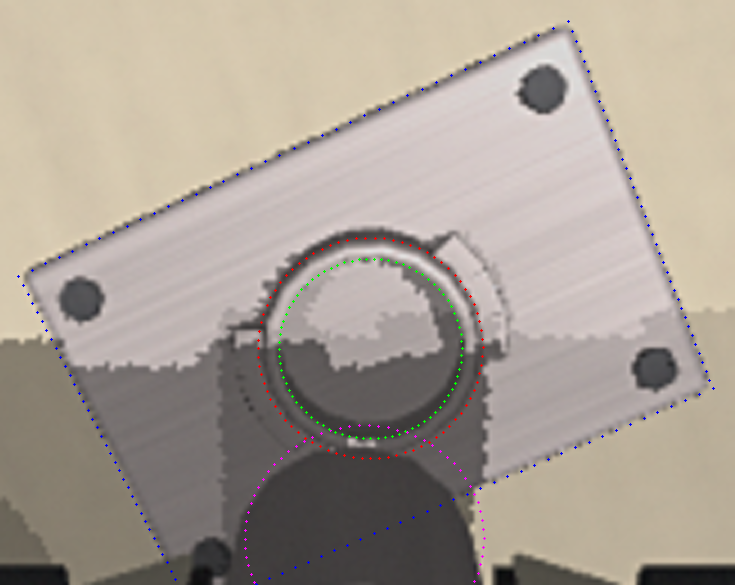

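```bash
python3 -m creep '[{"translation":[0.002,0.002,0.028],"rot":[0,0,0],"jaw":0.03},{"translation":[0,0,0.028],"rot":[0,0,0],"jaw":0.03},{"translation":[0,0,0.028],"rot":[0,0,0],"jaw":0.03},{"translation":[0,0,0.028],"rot":[0,0,0],"jaw":0.03},{"translation":[0,0,0],"rot":[0,0,0],"jaw":0.03},{"translation":[0,0,0],"rot":[0,0,0],"jaw":0.03},{"translation":[0,0,0],"rot":[0,0,0],"jaw":0.03}]' 25
python3 - <<'E'
from h import *
need([.526,.0935,.062],-20)
for n in ("wrist","side","top"):
    ci=optics.camera_info(n)
    im=optics.get_image(n); cv2.imwrite(f"pics/p3{n}.png",cv2.resize(im[:,:,::-1],None,fx=1.5,fy=1.5)); json.dump({k:np.array(v).tolist() for k,v in ci.items()},open(f"p3{n}.json","w"))
s=arm.observe()
overlay("p3wrist.json","pics/p3wrist.png","pics/p3w2.png",[.5263,.0935,.083],(265,145,510,340),tin=[*s["position"][:2],s["position"][2]-.05])
overlay("p3side.json","pics/p3side.png","pics/p3s2.png",[.5263,.0935,.083],(265,320,435,480),tin=[*s["position"][:2],s["position"][2]-.05],k=4)
overlay("p3top.json","pics/p3top.png","pics/p3t2.png",[.5263,.0935,.083],(215,210,325,330),k=5)
E
```

```text
clock: 9.17
position: [0.5267, 0.0927, 0.099]
ee_rot: [2.57, 1.806, 0.002]
force: [0.9, -0.0, -0.7]
width: 0.377
t 9.17 pos [0.5267 0.0927 0.099 ] psi -19.8 tilt [ 0.001  0.    -1.   ] F [ 0.9 -0.  -0.7] w 0.377
 shift tool [ 0.0005 -0.001   0.037 ] norm 0.037  rz 0.2
```

View pics/p3w2.png

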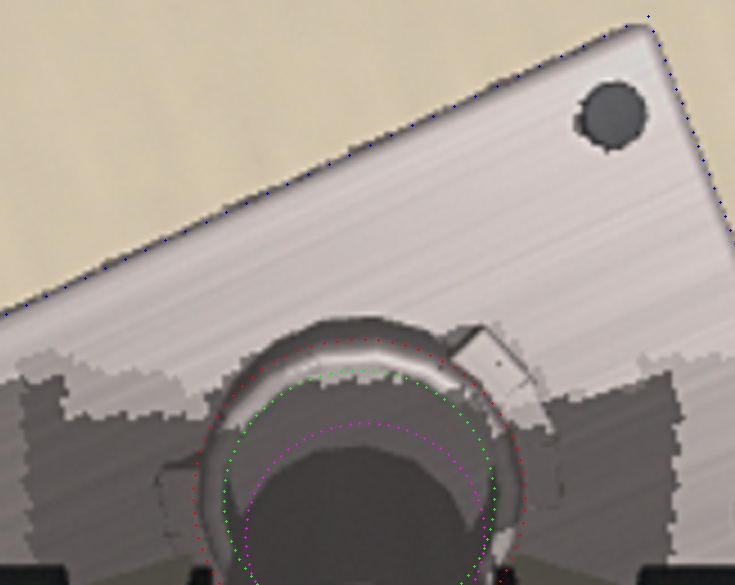

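View pics/p3s2.png

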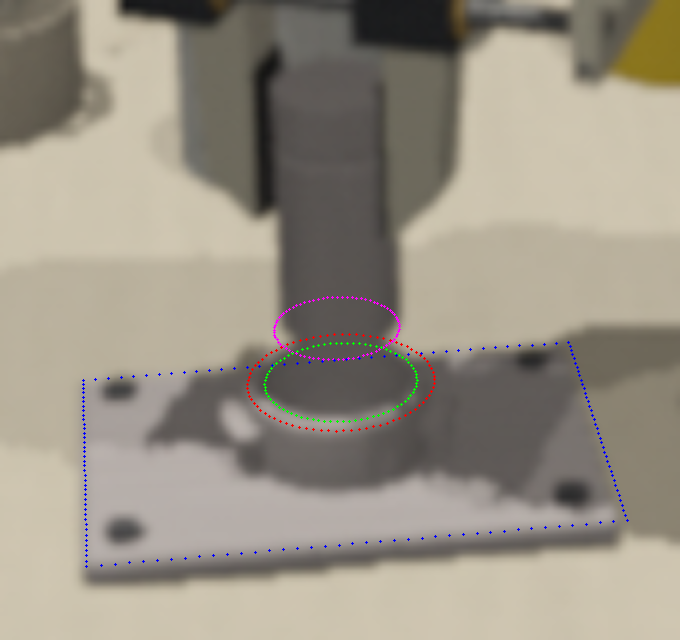

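View pics/p3t2.png

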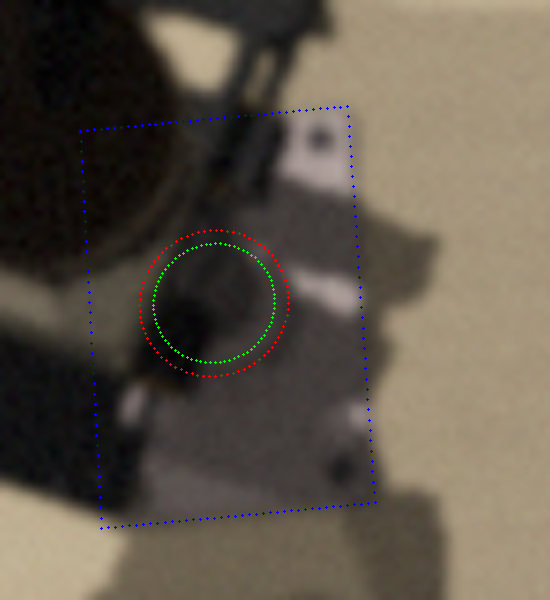

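Run:
```python
from h import *
s=arm.observe(); P=s["position"]; print(P)
Rt=psi(s)[1]
for n,box,k in (("wrist",(265,250,510,480),3),("side",(265,320,435,480),4)):
    ci=json.load(open(f"p3{n}.json")); im=cv2.imread(f"pics/p3{n}.png"); x0,y0,x1,y1=box
    big=cv2.resize(im[y0:y1,x0:x1],None,fx=k,fy=k,interpolation=cv2.INTER_CUBIC)
    for dx,tilt,col in ((0,0,(255,0,255)),(0,4,(0,255,255))):
        Rr=Ro.from_rotvec(Rt[:,1]*np.radians(tilt)).as_matrix()
        for z in (-.05,.025):
            for a in np.linspace(0,2*np.pi,90):
                v=Rr@np.array([.018*np.cos(a),.018*np.sin(a),z-.005])+P+[0,0,.005]
                uv=proj("w",v,ci)*1.5+.25
                cv2.circle(big,tuple(np.round((uv-[x0,y0]+.5)*k-.5).astype(int)),1,col,-1)
    cv2.imwrite(f"pics/p4{n}.png",big)
```

```text
[0.52701728 0.09310981 0.0993939 ]
```

View pics/p4wrist.png

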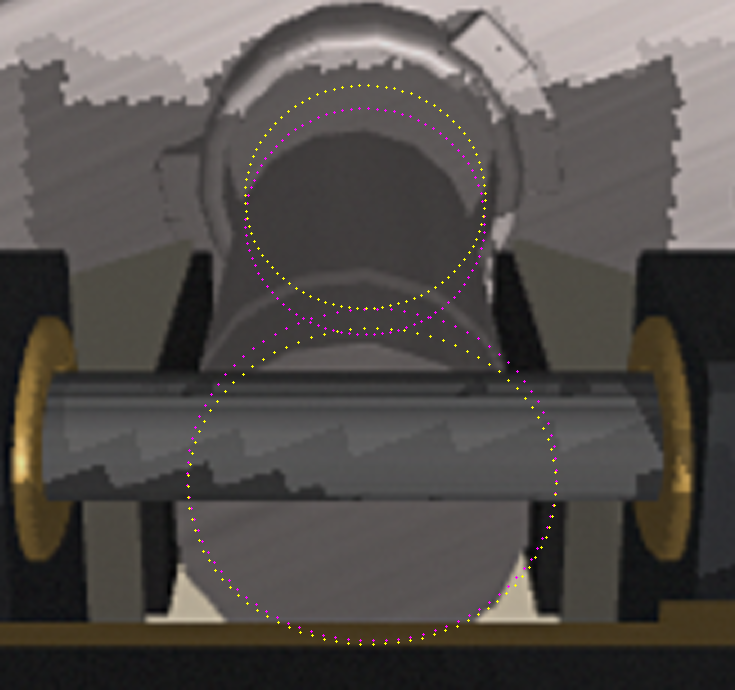

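View pics/p4side.png

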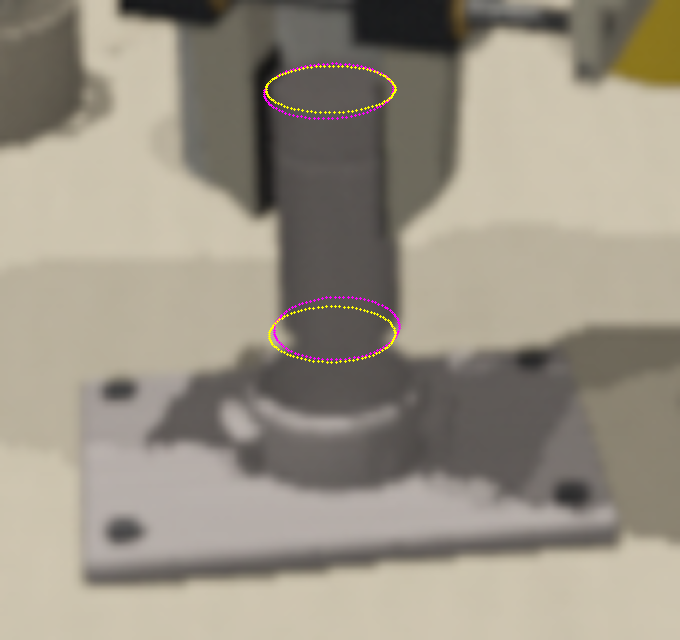

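```bash
python3 -m creep '[{"translation":[0.0015,0,0.01],"rot":[0,0,0],"jaw":0.03},{"translation":[0,0,0.01],"rot":[0,0,0],"jaw":0.03},{"translation":[0,0,0.008],"rot":[0,0,0],"jaw":0.03},{"translation":[0,0,0],"rot":[0,0,0],"jaw":0.03}]' 25
python3 -c "
from h import *
need([.5273,.0944,.061],-20)"
```

```text
clock: 9.65
position: [0.5251, 0.0943, 0.0678]
ee_rot: [-2.569, -1.806, 0.004]
force: [-1.0, 0.1, -1.1]
width: 0.372
t 9.65 pos [0.5251 0.0943 0.0678] psi -19.8 tilt [-0.003 -0.001 -1.   ] F [-1.   0.1 -1.1] w 0.372
 shift tool [0.0009 0.0021 0.0068] norm 0.007  rz 0.2
```

```bash
python3 -m creep '[{"translation":[0.0005,0.001,0.003],"rot":[0,0,0],"jaw":0.03},{"translation":[0,0,0.003],"rot":[0,0,0],"jaw":0.03},{"translation":[0,0,0],"rot":[0,0,0],"jaw":0.03},{"translation":[0,0,0],"rot":[0,0,0],"jaw":0.03}]' 25
python3 -c "
from h import *
need([.5273,.0944,.061],-20)"
```

```text
clock: 9.98
position: [0.5275, 0.0943, 0.0637]
ee_rot: [2.57, 1.806, -0.0]
force: [-0.8, 0.3, -1.1]
width: 0.379
t 9.98 pos [0.5275 0.0943 0.0637] psi -19.8 tilt [-0. -0. -1.] F [-0.8  0.3 -1.1] w 0.379
 shift tool [-0.     -0.0002  0.0027] norm 0.003  rz 0.2
```

```bash
python3 -m creep '[{"translation":[0,0,0.003],"rot":[0,0,0],"jaw":0.03},{"translation":[0,0,0],"rot":[0,0,0],"jaw":0.03},{"translation":[0,0,0],"rot":[0,0,0],"jaw":0.05},{"translation":[0,0,0],"rot":[0,0,0],"jaw":0.05},{"translation":[0,0,0],"rot":[0,0,0],"jaw":0.06},{"translation":[0,0,0],"rot":[0,0,0],"jaw":0.06}]' 25
python3 -c "
from h import *
need([.5273,.0944,.2],-20)"
```

```text
clock: 10.48
position: [0.5276, 0.0945, 0.0609]
ee_rot: [2.57, 1.807, 0.001]
force: [0.3, 0.8, 0.5]
width: 0.615
t 10.48 pos [0.5276 0.0945 0.0609] psi -19.8 tilt [ 0.  0. -1.] F [0.3 0.8 0.5] w 0.615
 shift tool [-1.000e-04 -3.000e-04 -1.391e-01] norm 0.139  rz 0.2
```

```bash
python3 -m creep '[{"translation":[0,0,-0.02],"rot":[0,0,0],"jaw":0.06},{"translation":[0,0,-0.03],"rot":[0,0,0],"jaw":0.06},{"translation":[0,0,-0.035],"rot":[0,0,0],"jaw":0.06},{"translation":[0,0,-0.035],"rot":[0,0,0],"jaw":0.06},{"translation":[0,0,-0.03],"rot":[0,0,0],"jaw":0.06},{"translation":[0,0,0],"rot":[0,0,0],"jaw":0.06},{"translation":[0,0,0],"rot":[0,0,0],"jaw":0.06},{"translation":[0,0,0],"rot":[0,0,0],"jaw":0.06}]' 25
python3 - <<'E'
from h import *
need([.541,-.121,.21],-42)
for n in ("wrist","side"):
    ci=optics.camera_info(n)
    im=optics.get_image(n); cv2.imwrite(f"pics/p5{n}.png",cv2.resize(im[:,:,::-1],None,fx=1.5,fy=1.5)); json.dump({k:np.array(v).tolist() for k,v in ci.items()},open(f"p5{n}.json","w"))
overlay("p5wrist.json","pics/p5wrist.png","pics/p5w2.png",[.5273,.0944,.083],(265,145,510,345),tin=[.5275,.0945,.085])
overlay("p5side.json","pics/p5side.png","pics/p5s2.png",[.5273,.0944,.083],(265,320,435,480),tin=[.5275,.0945,.085],k=4)
E
```

```text
clock: 11.15
position: [0.5271, 0.0946, 0.2104]
ee_rot: [-2.57, -1.807, 0.0]
force: [-0.7, -0.2, -1.3]
width: 0.651
t 11.15 pos [0.5271 0.0946 0.2104] psi -19.8 tilt [-0.  0. -1.] F [-0.7 -0.2 -1.3] w 0.651
 shift tool [-0.1982  0.0861  0.0003] norm 0.216  rz 22.2
```

View pics/p5w2.png

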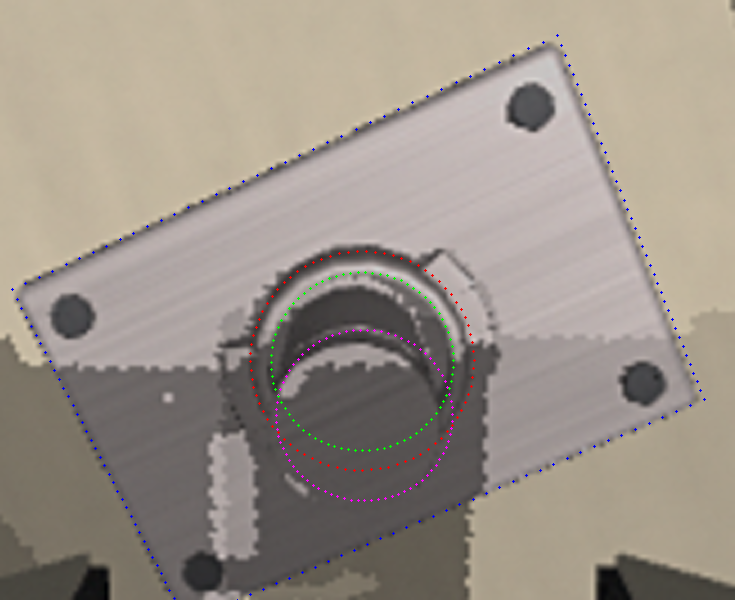

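View pics/p5s2.png

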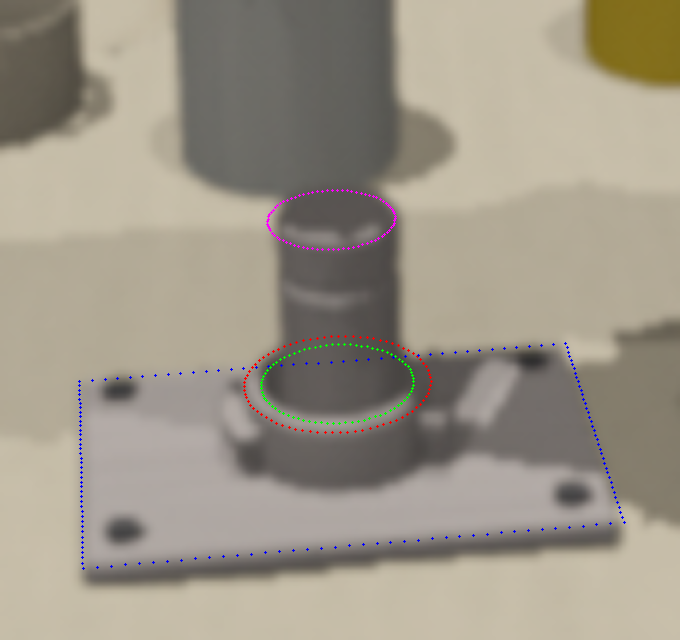

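```bash
python3 -c "
from h import *
print(arm.observe()['joints'].round(2))"
python3 -m creep '[{"translation":[0,0,0],"rot":[0,0,-7.1],"jaw":0.06},{"translation":[0,0,0],"rot":[0,0,-7.1],"jaw":0.06},{"translation":[0,0,0],"rot":[0,0,-7.1],"jaw":0.06},{"translation":[0,0,0],"rot":[0,0,-7.1],"jaw":0.06},{"translation":[0,0,0],"rot":[0,0,-7.1],"jaw":0.06},{"translation":[0,0,0],"rot":[0,0,-7.1],"jaw":0.06},{"translation":[0,0,0],"rot":[0,0,-7.1],"jaw":0.06},{"translation":[0,0,0],"rot":[0,0,-7.1],"jaw":0.06},{"translation":[0,0,0],"rot":[0,0,-7.1],"jaw":0.06},{"translation":[0,0,0],"rot":[0,0,-7.1],"jaw":0.06},{"translation":[0,0,0],"rot":[0,0,-7.1],"jaw":0.06},{"translation":[0,0,0],"rot":[0,0,-7.1],"jaw":0.06}]'
python3 -m creep '[{"translation":[0,0,0],"rot":[0,0,-7.1],"jaw":0.06},{"translation":[0,0,0],"rot":[0,0,-7.1],"jaw":0.06},{"translation":[0,0,0],"rot":[0,0,-7.1],"jaw":0.06},{"translation":[0,0,0],"rot":[0,0,-7.1],"jaw":0.06},{"translation":[0,0,0],"rot":[0,0,0],"jaw":0.06},{"translation":[0,0,0],"rot":[0,0,0],"jaw":0.06},{"translation":[0,0,0],"rot":[0,0,0],"jaw":0.06}]'
python3 - <<'E'
from h import *
need([.541,-.121,.21],-42)
print(arm.observe()['joints'].round(2))
for n in ("wrist",):
    ci=optics.camera_info(n)
    im=optics.get_image(n); cv2.imwrite(f"pics/p6{n}.png",cv2.resize(im[:,:,::-1],None,fx=1.5,fy=1.5)); json.dump({k:np.array(v).tolist() for k,v in ci.items()},open(f"p6{n}.json","w"))
need([.541,-.121,.21],-42)
overlay("p6wrist.json","pics/p6wrist.png","pics/p6w2.png",[.5273,.0944,.083],(260,145,520,345),tin=[.5275,.0945,.085])
E
```

```text
[-0.74  0.35  0.61  1.87 -0.24  1.   -0.37]
clock: 12.25
position: [0.5267, 0.0942, 0.2093]
ee_rot: [-0.659, -3.069, 0.002]
force: [-0.2, -0.7, -0.5]
width: 0.655
clock: 12.83
position: [0.5272, 0.0943, 0.21]
ee_rot: [0.097, -3.139, 0.0]
force: [-0.3, -0.4, -0.2]
width: 0.652
t 12.83 pos [0.5272 0.0943 0.21  ] psi 93.6 tilt [-0.001 -0.    -1.   ] F [-0.3 -0.4 -0.2] w 0.652
 shift tool [-5.000e-04 -2.157e-01  1.000e-04] norm 0.216  rz 135.6
[-0.41  0.32  0.17  1.84 -0.07  0.99  1.42]
t 12.88 pos [0.5273 0.0943 0.2102] psi 93.6 tilt [-0.001 -0.    -1.   ] F [-0.5 -0.3 -0.1] w 0.658
 shift tool [-2.000e-04 -2.158e-01  3.000e-04] norm 0.216  rz 135.6
```

View pics/p6w2.png

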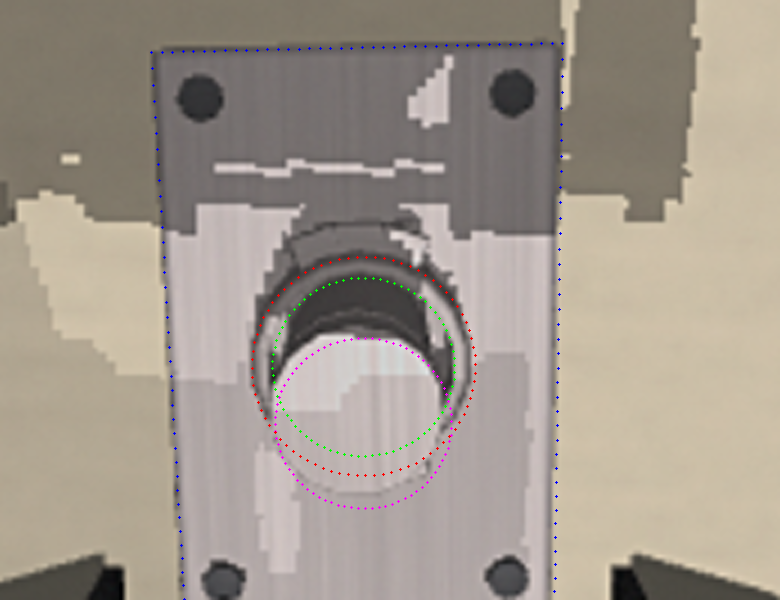

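```bash
cat > cal.py <<'E'
from h import *
V={"wp":("wp.json","pics/wp.png",(265,145),[(543,88),(82,298),(655,368)]),
"p5":("p5wrist.json","pics/p5wrist.png",(265,145),[(530,106),(72,315),(643,382),(203,572)]),
"p6":("p6wrist.json","pics/p6wrist.png",(260,145),[(200,97),(512,93),(223,580),(507,577)]),
"wf":("wfoot.json","pics/wfoot.png",(270,140),[(213,107),(90,355),(619,330),(483,558)])}
obs=[]
for n,(js,png,o,pts) in V.items():
    ci=json.load(open(js)); g=cv2.cvtColor(cv2.imread(png),cv2.COLOR_BGR2GRAY)
    for p in pts:
        c=np.array(p)/3+o; x,y=np.round(c).astype(int)
        w=g[y-9:y+10,x-9:x+10].astype(float); th=(w.min()+np.median(np.r_[w[0],w[-1],w[:,0],w[:,-1]]))/2
        m=w<th; lab,L,st,ce=cv2.connectedComponentsWithStats(m.astype(np.uint8)); l=L[9,9]
        cc=ce[l] if l else np.array([9,9]); uv=q(cc+[x-9,y-9])
        X=atz("w",uv,.01,ci)[:2]-[.527,.094]; a=.083; d=np.array([X[0]*np.cos(a)+X[1]*np.sin(a),-X[0]*np.sin(a)+X[1]*np.cos(a)])
        obs.append((n,ci,uv,np.sign(d)))
def solve(use,nb=3):
    O=[o for o in obs if o[0] in use]
    def res(p):
        a=p[2];R=np.array([[np.cos(a),-np.sin(a)],[np.sin(a),np.cos(a)]]);r=[]
        for n,ci,uv,s in O:
            c=dict(ci); c["t"]=np.array(ci["t"])+p[5:8]; 
            r.append(proj("w",[*(R@(s*p[3:5])+p[:2]),.01],c)-uv)
        return np.r_[np.concatenate(r),p[5:8]*300]   # prior ~3 mm per px
    r=least_squares(res,[.527,.094,.083,.06,.04,0,0,0]); return r
if __name__=="__main__":
    for use in (("p5","p6"),("wp","p5","p6"),("wp","p5","p6","wf")):
        r=solve(use); print(use,"foot",r.x[:2].round(4),"yaw",np.degrees(r.x[2]).round(2),"h",r.x[3:5].round(4),"bias",r.x[5:8].round(4),"rms",np.sqrt(np.mean(r.fun[:-3]**2)).round(2))
E
python3 cal.py
```

```text
('p5', 'p6') foot [0.5265 0.0937] yaw 4.52 h [0.0632 0.0382] bias [-0.      0.0004  0.    ] rms 0.06
('wp', 'p5', 'p6') foot [0.5265 0.0937] yaw 4.52 h [0.0632 0.0382] bias [-0.0001  0.0004  0.    ] rms 0.06
('wp', 'p5', 'p6', 'wf') foot [0.5265 0.0937] yaw 4.53 h [0.0632 0.0381] bias [-0.0001  0.0004 -0.    ] rms 0.17
```

```bash
python3 -m creep '[{"translation":[0,0,-0.004],"rot":[0,0,7.1],"jaw":0.06},{"translation":[0,0,-0.004],"rot":[0,0,7.1],"jaw":0.06},{"translation":[0,0,-0.004],"rot":[0,0,7.1],"jaw":0.06},{"translation":[0,0,-0.004],"rot":[0,0,7.1],"jaw":0.06},{"translation":[0,0,-0.004],"rot":[0,0,7.1],"jaw":0.06},{"translation":[0,0,-0.004],"rot":[0,0,7.1],"jaw":0.06},{"translation":[0,0,-0.004],"rot":[0,0,7.1],"jaw":0.06},{"translation":[0,0,-0.004],"rot":[0,0,7.1],"jaw":0.06},{"translation":[0,0,0],"rot":[0,0,7.1],"jaw":0.06},{"translation":[0,0,0],"rot":[0,0,7.1],"jaw":0.06},{"translation":[0,0,0],"rot":[0,0,7.1],"jaw":0.06},{"translation":[0,0,0],"rot":[0,0,7.1],"jaw":0.06}]'
python3 -m creep '[{"translation":[0,0,0],"rot":[0,0,7.1],"jaw":0.06},{"translation":[0,0,0],"rot":[0,0,7.1],"jaw":0.06},{"translation":[0,0,0],"rot":[0,0,7.1],"jaw":0.06},{"translation":[0,0,0],"rot":[0,0,7.1],"jaw":0.06},{"translation":[0,0,0],"rot":[0,0,7.1],"jaw":0.06},{"translation":[0,0,0],"rot":[0,0,6.3],"jaw":0.06},{"translation":[0,0,0],"rot":[0,0,0],"jaw":0.06}]'
python3 - <<'E'
from h import *
need([.540,-.121,.24],-33)
E
```

```text
clock: 13.88
position: [0.5274, 0.0946, 0.2426]
ee_rot: [-2.059, -2.373, 0.0]
force: [1.4, -0.6, 0.4]
width: 0.655
clock: 14.47
position: [0.5274, 0.0947, 0.2426]
ee_rot: [2.769, 1.485, -0.0]
force: [-0.1, 0.0, 0.6]
width: 0.649
t 14.47 pos [0.5274 0.0947 0.2426] psi -33.6 tilt [-0. -0. -1.] F [-0.1  0.   0.6] w 0.649
 shift tool [-0.1727  0.1299  0.0026] norm 0.216  rz -0.6
```

```bash
python3 -m creep '[{"translation":[-0.0288,0.0217,0],"rot":[0,0,0],"jaw":0.06},{"translation":[-0.0288,0.0217,0],"rot":[0,0,0],"jaw":0.06},{"translation":[-0.0288,0.0217,0],"rot":[0,0,0],"jaw":0.06},{"translation":[-0.0288,0.0217,0],"rot":[0,0,0],"jaw":0.06},{"translation":[-0.0288,0.0217,0],"rot":[0,0,0],"jaw":0.06},{"translation":[-0.0288,0.0217,0],"rot":[0,0,0],"jaw":0.06},{"translation":[0,0,0],"rot":[0,0,0],"jaw":0.06},{"translation":[0,0,0],"rot":[0,0,0],"jaw":0.06},{"translation":[0,0,0],"rot":[0,0,0],"jaw":0.06},{"translation":[0,0,0],"rot":[0,0,0],"jaw":0.06}]'
python3 - <<'E'
from h import *
need([.540,-.121,.104],-33)
ci=optics.camera_info("wrist")
im=optics.get_image("wrist"); cv2.imwrite(f"pics/h1.png",cv2.resize(im[:,:,::-1],None,fx=1.5,fy=1.5)); json.dump({k:np.array(v).tolist() for k,v in ci.items()},open(f"h1.json","w"))
need([.540,-.121,.104],-33)
for t,z in (("hood_handle",.101),):
    for d in optics.pinpoint("wrist",t): print(t,d,atz("wrist",d["location"],z,ci).round(4))
E
```

```text
clock: 15.3
position: [0.5419, -0.1198, 0.2425]
ee_rot: [-2.76, -1.498, 0.0]
force: [-0.1, 0.0, -0.5]
width: 0.651
t 15.30 pos [ 0.5419 -0.1198  0.2425] psi -33.0 tilt [-0.     0.001 -1.   ] F [-0.1  0.  -0.5] w 0.651
 shift tool [-0.0021 -0.0009  0.1385] norm 0.138  rz -0.0
t 15.35 pos [ 0.542  -0.1197  0.2425] psi -33.0 tilt [-0.     0.001 -1.   ] F [ 0.6  0.3 -0.7] w 0.655
 shift tool [-0.0023 -0.0009  0.1385] norm 0.139  rz -0.0
hood_handle {'location': [181.5, 316.9], 'score': 0.83} [ 0.3916 -0.2003  0.101 ]
hood_handle {'location': [254.6, 182.2], 'score': 0.6} [ 0.5414 -0.1169  0.101 ]
```

View pics/h1.png

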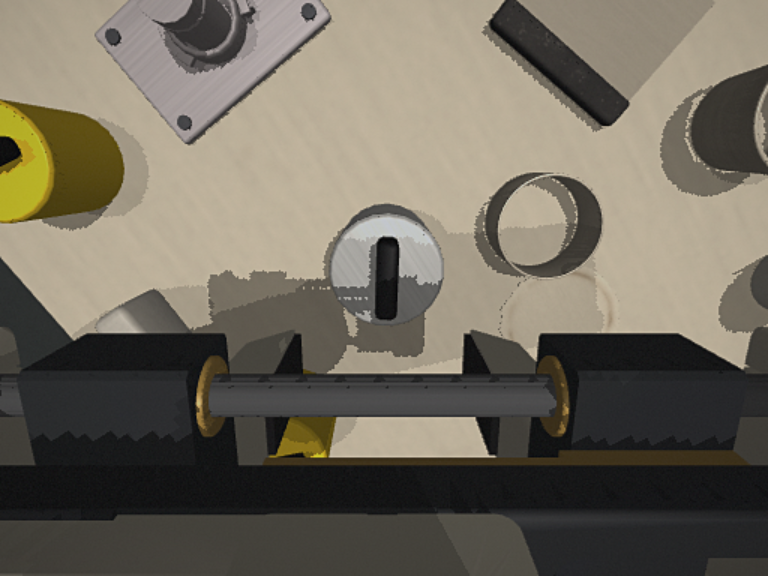

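```bash
cat > hov.py <<'E'
from h import *
def hov(js,png,out,c,yaw,zoff,box,k=3):
    ci=json.load(open(js)); im=cv2.imread(png); x0,y0,x1,y1=box
    big=cv2.resize(im[y0:y1,x0:x1],None,fx=k,fy=k,interpolation=cv2.INTER_CUBIC)
    def draw(P,col):
        uv=proj("w",P,ci)*1.5+.25
        cv2.circle(big,tuple(np.round((uv-[x0,y0]+.5)*k-.5).astype(int)),1,col,-1)
    a=np.radians(yaw);R=np.array([[np.cos(a),-np.sin(a)],[np.sin(a),np.cos(a)]])
    for t in np.linspace(0,2*np.pi,120):
        draw([c[0]+.0395*np.cos(t),c[1]+.0395*np.sin(t),.086+zoff],(0,0,255)); draw([c[0]+.0395*np.cos(t),c[1]+.0395*np.sin(t),zoff],(255,0,0))
    B=np.array([[25,7],[-25,7],[-25,-7],[25,-7]])/1000
    for i in range(4):
        for t in np.linspace(0,1,30): draw([*(R@(B[i]*(1-t)+B[(i+1)%4]*t)+c[:2]),.116+zoff],(0,255,0))
    cv2.imwrite(out,big)
E
python3 - <<'E'
from hov import *
ci=json.load(open("h1.json")); print(atz("w",q((387,268)),.086,ci),atz("w",q((388,276)),.116,ci))
a=atz("w",q((387.5,237)),.116,ci);b=atz("w",q((386.5,320)),.116,ci);print(np.degrees(np.arctan2(*(a-b)[[1,0]])))
hov("h1.json","pics/h1.png","pics/h2.png",[.5415,-.1185],57,0,(300,190,480,350),4)
E
```

```text
[ 0.54435442 -0.11840429  0.086     ] [ 0.54551374 -0.11726557  0.116     ]
56.43790818386724
```

View pics/h2.png

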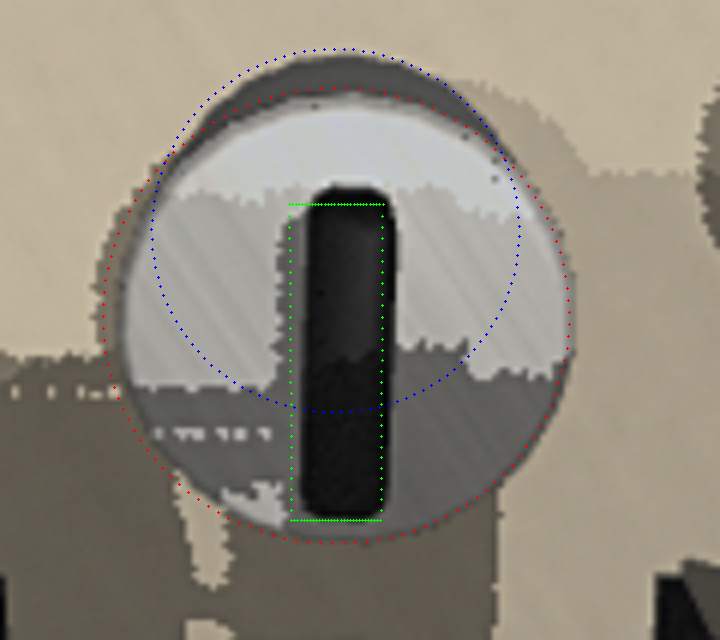

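```bash
python3 -m creep '[{"translation":[0,0,0.035],"rot":[0,0,0],"jaw":0.04},{"translation":[0,0,0.035],"rot":[0,0,0],"jaw":0.04},{"translation":[0,0,0.03],"rot":[0,0,0],"jaw":0.04},{"translation":[0,0,0.024],"rot":[0,0,0],"jaw":0.04},{"translation":[0,0,0.014],"rot":[0,0,0],"jaw":0.04},{"translation":[0,0,0],"rot":[0,0,0],"jaw":0.04},{"translation":[0,0,0],"rot":[0,0,0],"jaw":0.04}]'
python3 - <<'E'
from h import *
need([.5425,-.1195,.104],-33)
im=optics.get_image("side"); cv2.imwrite("pics/hs.png",cv2.resize(im[140:270,160:300,::-1],None,fx=4,fy=4))
ci=optics.camera_info("wrist")
im=optics.get_image("wrist"); cv2.imwrite(f"pics/h3.png",cv2.resize(im[:,:,::-1],None,fx=1.5,fy=1.5))
E
```

```text
clock: 15.98
position: [0.5418, -0.1207, 0.1046]
ee_rot: [-2.762, -1.496, 0.001]
force: [-0.4, 0.3, 1.0]
width: 0.438
t 15.98 pos [ 0.5418 -0.1207  0.1046] psi -33.1 tilt [-0.001  0.    -1.   ] F [-0.4  0.3  1. ] w 0.438
 shift tool [ 0.0014 -0.      0.0006] norm 0.002  rz -0.1
```

View pics/hs.png

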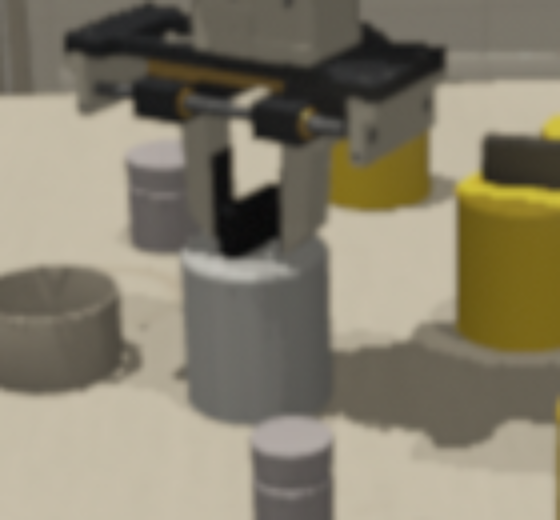

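View pics/h3.png

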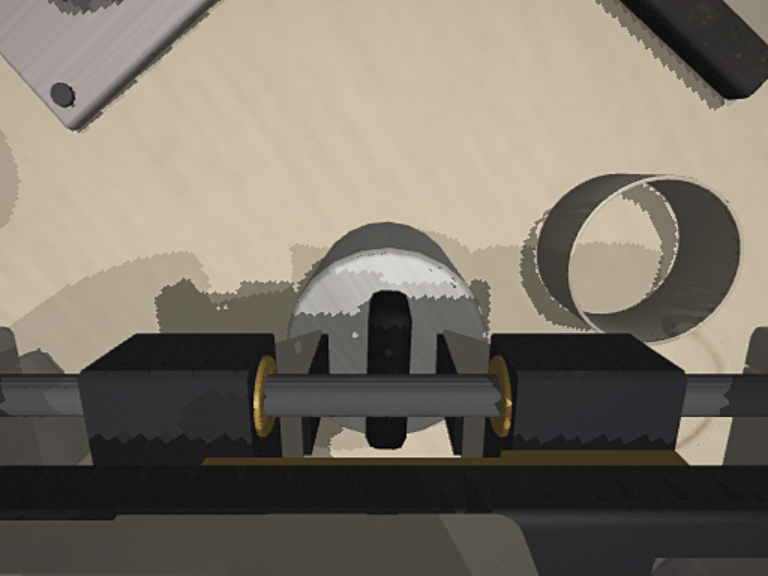

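Run:
```python
from h import *
s=arm.observe();p,R=psi(s)
for x in (.025,-.025):
  for z in (.116,.086): print(x,z,proj("wrist",[*(s["position"]+R[:,0]*x)[:2],z])*1.5+.25)
for z in (.086,0): print(z,proj("wrist",[*(s["position"]+R[:,0]*.0395)[:2],z])*1.5+.25)
```

```text
0.025 0.116 [387.85568306 312.46891781]
0.025 0.086 [386.87422001 287.71305419]
-0.025 0.116 [387.44423748 452.974233  ]
-0.025 0.086 [386.59628818 407.74839794]
0.086 [386.96279635 249.4580192 ]
0 [385.33917903 221.96005011]
```

```bash
python3 -m creep '[{"translation":[0,0,0],"rot":[0,0,0],"jaw":0.005},{"translation":[0,0,0],"rot":[0,0,0],"jaw":0.005},{"translation":[0,0,0],"rot":[0,0,0],"jaw":0.005},{"translation":[0,0,0],"rot":[0,0,0],"jaw":0.005},{"translation":[0,0,0],"rot":[0,0,0],"jaw":0.005},{"translation":[0,0,0],"rot":[0,0,0],"jaw":0.005}]' 45
python3 - <<'E'
from h import *
need([.5425,-.1195,.104],-33)
E
```

```text
clock: 16.58
position: [0.5418, -0.1214, 0.1048]
ee_rot: [-2.763, -1.494, -0.0]
force: [0.3, -0.2, 0.4]
width: 0.149
t 16.58 pos [ 0.5418 -0.1214  0.1048] psi -33.2 tilt [-0.  0. -1.] F [ 0.3 -0.2  0.4] w 0.149
 shift tool [ 0.002  -0.0004  0.0008] norm 0.002  rz -0.2
```

```bash
python3 -m creep '[{"translation":[0,0,0],"rot":[0,0,0],"jaw":0.005},{"translation":[0,0,-0.008],"rot":[0,0,0],"jaw":0.005},{"translation":[0,0,-0.015],"rot":[0,0,0],"jaw":0.005},{"translation":[0,0,-0.025],"rot":[0,0,0],"jaw":0.005},{"translation":[0,0,-0.03],"rot":[0,0,0],"jaw":0.005},{"translation":[0,0,-0.03],"rot":[0,0,0],"jaw":0.005},{"translation":[0,0,-0.02],"rot":[0,0,0],"jaw":0.005},{"translation":[0,0,0],"rot":[0,0,0],"jaw":0.005}]' 45
python3 - <<'E'
from h import *
need([.5265,.0937,.235],-20.5)
print(arm.observe()["joints"].round(2))
E
```

```text
clock: 17.25
position: [0.5437, -0.1225, 0.2373]
ee_rot: [2.761, 1.492, 0.009]
force: [0.7, -0.7, -1.4]
width: 0.15
t 17.25 pos [ 0.5437 -0.1225  0.2373] psi -33.2 tilt [ 0.007 -0.    -1.   ] F [ 0.7 -0.7 -1.4] w 0.150
 shift tool [ 0.1714 -0.1329  0.0021] norm 0.217  rz -12.7
[-0.38  0.37  0.69  1.79 -0.27  1.07 -0.18]
```

```bash
python3 -m creep '[{"translation":[0.0114,-0.0089,0],"rot":[0,0,0],"jaw":0.005},{"translation":[0.02,-0.0155,0],"rot":[0,0,0],"jaw":0.005},{"translation":[0.025,-0.0194,0],"rot":[0,0,0],"jaw":0.005},{"translation":[0.028,-0.0217,0],"rot":[0,0,0],"jaw":0.005},{"translation":[0.028,-0.0217,0],"rot":[0,0,0],"jaw":0.005},{"translation":[0.028,-0.0217,0],"rot":[0,0,0],"jaw":0.005},{"translation":[0.02,-0.0155,0],"rot":[0,0,0],"jaw":0.005},{"translation":[0.011,-0.0085,0],"rot":[0,0,0],"jaw":0.005},{"translation":[0,0,0],"rot":[0,0,-4.3],"jaw":0.005},{"translation":[0,0,0],"rot":[0,0,-4.2],"jaw":0.005},{"translation":[0,0,0],"rot":[0,0,-4.2],"jaw":0.005}]' 45
python3 -m creep '[{"translation":[0,0,0],"rot":[0,0,0],"jaw":0.005},{"translation":[0,0,0],"rot":[0,0,0],"jaw":0.005},{"translation":[0,0,0],"rot":[0,0,0],"jaw":0.005},{"translation":[0,0,0],"rot":[0,0,0],"jaw":0.005}]' 45
python3 - <<'E'
from hov import *
need([.5265,.0937,.21],-20.5)
s=arm.observe();P=s["position"];p,R=psi(s)
ci=optics.camera_info("wrist")
im=optics.get_image("wrist"); cv2.imwrite(f"pics/i1.png",cv2.resize(im[:,:,::-1],None,fx=1.5,fy=1.5)); json.dump({k:np.array(v).tolist() for k,v in ci.items()},open(f"i1.json","w"))
ci=optics.camera_info("side")
im=optics.get_image("side"); cv2.imwrite(f"pics/i1s.png",cv2.resize(im[:,:,::-1],None,fx=1.5,fy=1.5)); json.dump({k:np.array(v).tolist() for k,v in ci.items()},open(f"i1s.json","w"))
hov("i1.json","pics/i1.png","pics/i1a.png",P[:2],p+90,P[2]-.1048,(230,200,530,470),2.6)
hov("i1s.json","pics/i1s.png","pics/i1b.png",P[:2],p+90,P[2]-.1048,(230,150,450,470),2)
need([.5265,.0937,.21],-20.5)
E
```

```text
clock: 18.17
position: [0.5238, 0.0951, 0.2321]
ee_rot: [-2.577, -1.797, 0.002]
force: [0.1, -0.4, -2.6]
width: 0.148
clock: 18.5
position: [0.5243, 0.0946, 0.2325]
ee_rot: [-2.583, -1.788, 0.001]
force: [0.9, -1.3, -1.8]
width: 0.149
t 18.50 pos [0.5243 0.0946 0.2325] psi -20.6 tilt [-0. -0. -1.] F [ 0.9 -1.3 -1.8] w 0.149
 shift tool [-0.      0.0023  0.0225] norm 0.023  rz -0.1
t 18.60 pos [0.5244 0.0947 0.2326] psi -20.6 tilt [-0. -0. -1.] F [ 0.4  0.6 -2.4] w 0.152
 shift tool [-0.0002  0.0023  0.0226] norm 0.023  rz -0.1
```

View pics/i1a.png

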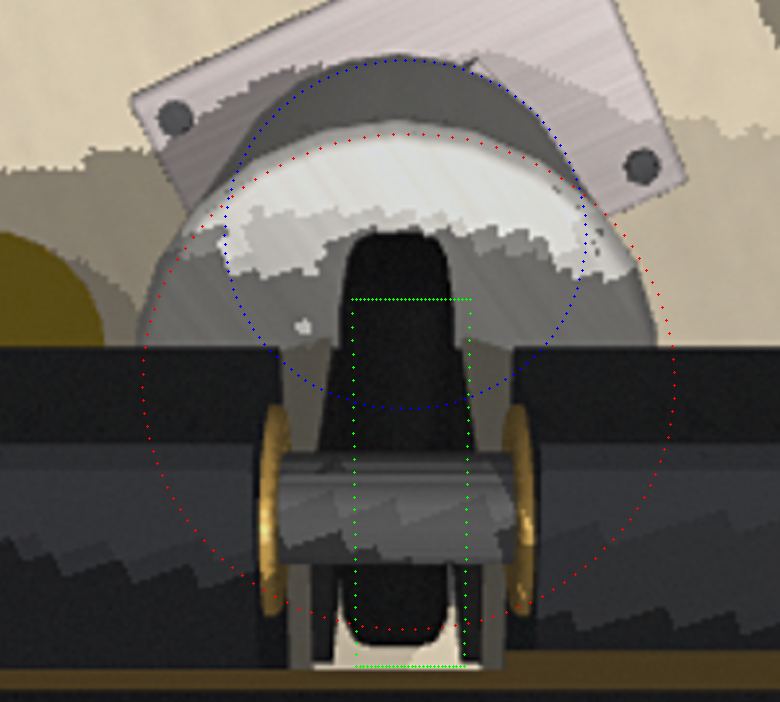

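View pics/i1b.png

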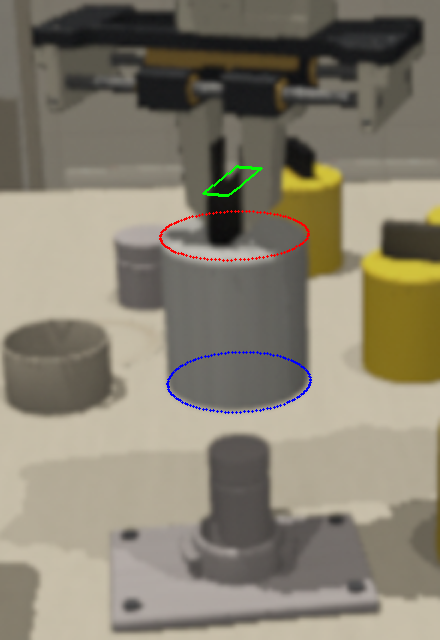

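```bash
python3 -m creep '[{"translation":[-0.0008,0.0023,0.015],"rot":[0,0,0],"jaw":0.005},{"translation":[0,0,0.022],"rot":[0,0,0],"jaw":0.005},{"translation":[0,0,0.022],"rot":[0,0,0],"jaw":0.005},{"translation":[0,0,0.02],"rot":[0,0,0],"jaw":0.005},{"translation":[0,0,0.008],"rot":[0,0,0],"jaw":0.005},{"translation":[0,0,0],"rot":[0,0,0],"jaw":0.005},{"translation":[0,0,0],"rot":[0,0,0],"jaw":0.005},{"translation":[0,0,0],"rot":[0,0,0],"jaw":0.005}]' 45
python3 - <<'E'
from hov import *
need([.5263,.0930,.1148],-20.5)
s=arm.observe();P=s["position"];p,R=psi(s)
for n in ("wrist","side"):
    ci=optics.camera_info(n)
    im=optics.get_image(n); cv2.imwrite(f"pics/j{n}.png",cv2.resize(im[:,:,::-1],None,fx=1.5,fy=1.5)); json.dump({k:np.array(v).tolist() for k,v in ci.items()},open(f"j{n}.json","w"))
hov("jwrist.json","pics/jwrist.png","pics/j1a.png",P[:2],p+90,P[2]-.1048,(230,200,530,470),2.6)
hov("jside.json","pics/jside.png","pics/j1b.png",P[:2],p+90,P[2]-.1048,(260,220,440,480),3)
E
```

```text
clock: 19.27
position: [0.5272, 0.0932, 0.1469]
ee_rot: [2.581, 1.79, 0.003]
force: [0.3, -0.0, -2.3]
width: 0.153
t 19.27 pos [0.5272 0.0932 0.1469] psi -20.5 tilt [ 0.002  0.    -1.   ] F [ 0.3 -0.  -2.3] w 0.153
 shift tool [-0.0005 -0.0008  0.0321] norm 0.032  rz -0.0
```

View pics/j1a.png

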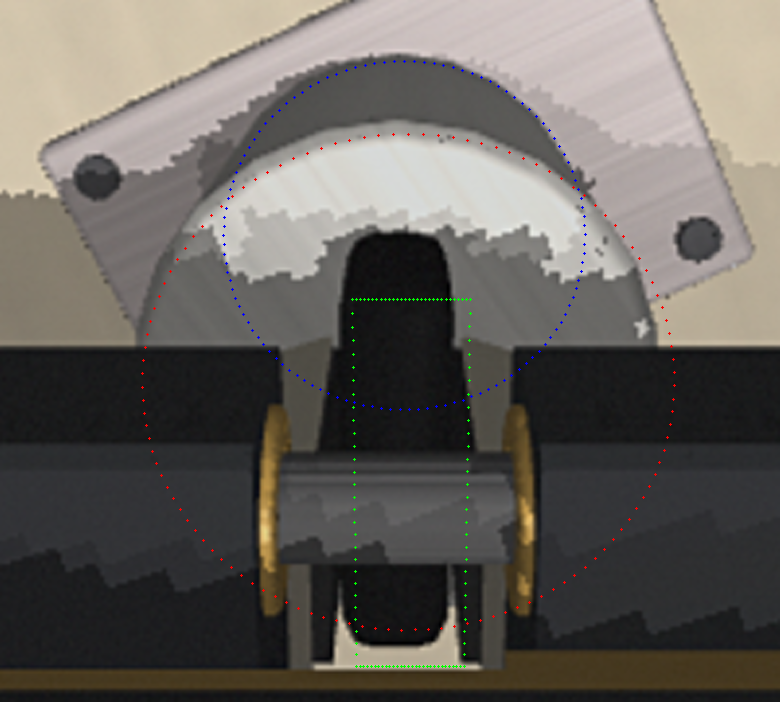

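View pics/j1b.png

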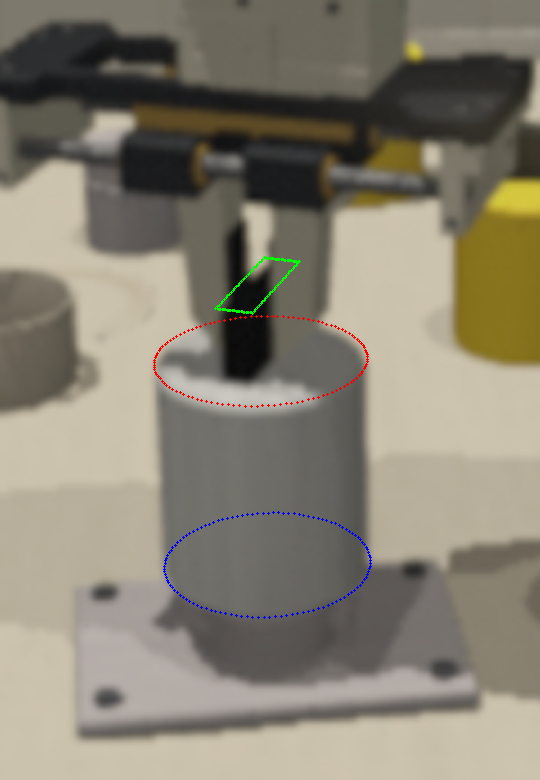

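```bash
python3 -m creep '[{"translation":[-0.0004,-0.0006,0.005],"rot":[0,0,0],"jaw":0.005},{"translation":[0,0,0.005],"rot":[0,0,0],"jaw":0.005},{"translation":[0,0,0.005],"rot":[0,0,0],"jaw":0.005},{"translation":[0,0,0],"rot":[0,0,0],"jaw":0.005},{"translation":[0,0,0],"rot":[0,0,0],"jaw":0.005}]' 45
python3 - <<'E'
from h import *
need([.5263,.0930,.1148],-20.5)
E
```

```text
clock: 19.78
position: [0.5253, 0.0929, 0.1303]
ee_rot: [-2.581, -1.79, 0.001]
force: [0.0, 0.8, -1.9]
width: 0.15
t 19.78 pos [0.5253 0.0929 0.1303] psi -20.5 tilt [-0.001 -0.    -1.   ] F [ 0.   0.8 -1.9] w 0.150
 shift tool [0.0004 0.0009 0.0155] norm 0.016  rz -0.0
```

```bash
python3 -m creep '[{"translation":[0.0003,0.0006,0.003],"rot":[0,0,0],"jaw":0.005},{"translation":[0,0,0.003],"rot":[0,0,0],"jaw":0.005},{"translation":[0,0,0],"rot":[0,0,0],"jaw":0.005},{"translation":[0,0,0],"rot":[0,0,0],"jaw":0.005}]' 45
python3 - <<'E'
from h import *
need([.5263,.0930,.1148],-20.5)
E
```

```text
clock: 20.12
position: [0.5267, 0.093, 0.1247]
ee_rot: [2.581, 1.79, 0.001]
force: [1.6, -0.6, -2.9]
width: 0.148
t 20.12 pos [0.5267 0.093  0.1247] psi -20.5 tilt [ 0.001 -0.    -1.   ] F [ 1.6 -0.6 -2.9] w 0.148
 shift tool [-0.0001 -0.0004  0.0099] norm 0.010  rz -0.0
```

```bash
python3 -m creep '[{"translation":[0,0,0.003],"rot":[0,0,0],"jaw":0.005},{"translation":[0,0,0.003],"rot":[0,0,0],"jaw":0.005},{"translation":[0,0,0.002],"rot":[0,0,0],"jaw":0.005},{"translation":[0,0,0],"rot":[0,0,0],"jaw":0.005},{"translation":[0,0,0],"rot":[0,0,0],"jaw":0.005}]' 45
python3 - <<'E'
from h import *
need([.5265,.0935,.1148],-20.5)
E
```

```text
clock: 20.53
position: [0.5267, 0.0929, 0.1167]
ee_rot: [2.581, 1.79, 0.001]
force: [4.0, -1.5, -4.4]
width: 0.152
t 20.53 pos [0.5267 0.0929 0.1167] psi -20.5 tilt [ 0.001 -0.    -1.   ] F [ 4.  -1.5 -4.4] w 0.152
 shift tool [ 0.0005 -0.0004  0.0019] norm 0.002  rz -0.0
```

```bash
python3 -m creep '[{"translation":[0,0.0008,0.0],"rot":[0,0,0],"jaw":0.005},{"translation":[0,0,0.0015],"rot":[0,0,0],"jaw":0.005},{"translation":[0,0,0],"rot":[0,0,0],"jaw":0.005},{"translation":[0,0,0],"rot":[0,0,0],"jaw":0.005}]' 45
python3 - <<'E'
from h import *
need([.5265,.0935,.1148],-20.5)
E
```

```text
clock: 20.87
position: [0.527, 0.0928, 0.1152]
ee_rot: [-2.581, -1.791, 0.0]
force: [2.6, -2.2, -2.4]
width: 0.149
t 20.87 pos [0.527  0.0928 0.1152] psi -20.5 tilt [-0.  0. -1.] F [ 2.6 -2.2 -2.4] w 0.149
 shift tool [ 0.0004 -0.0007  0.0004] norm 0.001  rz 0.0
```

```bash
python3 -m creep '[{"translation":[0,0.0006,0.001],"rot":[0,0,0],"jaw":0.005},{"translation":[0,0,0],"rot":[0,0,0],"jaw":0.005},{"translation":[0,0,0],"rot":[0,0,0],"jaw":0.005}]' 45
python3 - <<'E'
from h import *
need([.5265,.0935,.1148],-20.5); print(arm.observe()["ft_torque"])
E
```

```text
clock: 21.12
position: [0.5275, 0.0927, 0.1146]
ee_rot: [-2.581, -1.79, -0.0]
force: [-1.0, -0.9, 5.2]
width: 0.149
t 21.12 pos [0.5275 0.0927 0.1146] psi -20.5 tilt [-0.  0. -1.] F [-1.  -0.9  5.2] w 0.149
 shift tool [ 0.0004 -0.0013 -0.0002] norm 0.001  rz 0.0
[-0.15944267  0.21143954 -0.04069036]
```

```bash
python3 -m creep '[{"translation":[0,0,-0.0004],"rot":[0,0,2],"jaw":0.005},{"translation":[0,0,0],"rot":[0,0,4],"jaw":0.005},{"translation":[0,0,0],"rot":[0,0,4],"jaw":0.005},{"translation":[0,0,0],"rot":[0,0,4],"jaw":0.005},{"translation":[0,0,0],"rot":[0,0,4],"jaw":0.005},{"translation":[0,0,0],"rot":[0,0,4],"jaw":0.005},{"translation":[0,0,0],"rot":[0,0,0],"jaw":0.005}]' 45
python3 - <<'E'
from h import *
need([.5270,.093,.1148],-85.5); print(arm.observe()["ft_torque"])
E
```

```text
clock: 21.7
position: [0.5271, 0.093, 0.1147]
ee_rot: [-2.877, -1.261, 0.001]
force: [-0.7, 1.0, 3.1]
width: 0.149
t 21.70 pos [0.5271 0.093  0.1147] psi -42.7 tilt [-0.001  0.    -1.   ] F [-0.7  1.   3.1] w 0.149
 shift tool [-0.     -0.0001 -0.0001] norm 0.000  rz 42.8
[ 0.17160991  0.26004581 -0.07897681]
```

```bash
python3 -m creep '[{"translation":[0,0,0],"rot":[0,0,4],"jaw":0.005},{"translation":[0,0,0],"rot":[0,0,5],"jaw":0.005},{"translation":[0,0,0],"rot":[0,0,5],"jaw":0.005},{"translation":[0,0,0],"rot":[0,0,5],"jaw":0.005},{"translation":[0,0,0],"rot":[0,0,5],"jaw":0.005},{"translation":[0,0,0],"rot":[0,0,5],"jaw":0.005},{"translation":[0,0,0],"rot":[0,0,4],"jaw":0.005},{"translation":[0,0,0],"rot":[0,0,4],"jaw":0.005},{"translation":[0,0,0],"rot":[0,0,0],"jaw":0.005}]' 45
python3 - <<'E'
from h import *
need([.5270,.093,.1148],-85.5); print(arm.observe()["ft_torque"])
E
```

```text
clock: 22.45
position: [0.5273, 0.0931, 0.1147]
ee_rot: [-3.128, -0.286, 0.001]
force: [0.5, -0.2, 3.1]
width: 0.146
t 22.45 pos [0.5273 0.0931 0.1147] psi -79.6 tilt [-0.001  0.001 -1.   ] F [ 0.5 -0.2  3.1] w 0.146
 shift tool [-0.0003  0.     -0.0001] norm 0.000  rz 5.9
[ 0.22905717  0.17486275 -0.05824794]
```

Turning freely. I'll feel for the stop next.

```bash
python3 -m creep '[{"translation":[0,0,0],"rot":[0,0,2],"jaw":0.005},{"translation":[0,0,0],"rot":[0,0,2],"jaw":0.005},{"translation":[0,0,0],"rot":[0,0,1],"jaw":0.005},{"translation":[0,0,0],"rot":[0,0,0],"jaw":0.005},{"translation":[0,0,0],"rot":[0,0,0],"jaw":0.005}]' 45
python3 - <<'E'
from h import *
need([.5270,.093,.1148],-85.5); print(arm.observe()["ft_torque"])
E
python3 -m creep '[{"translation":[0,0,0],"rot":[0,0,1],"jaw":0.005},{"translation":[0,0,0],"rot":[0,0,1],"jaw":0.005},{"translation":[0,0,0],"rot":[0,0,0],"jaw":0.005},{"translation":[0,0,0],"rot":[0,0,0],"jaw":0.005}]' 45
python3 - <<'E'
from h import *
need([.5270,.093,.1148],-85.5); print(arm.observe()["ft_torque"])
E
```

```text
clock: 22.87
position: [0.5274, 0.0931, 0.1147]
ee_rot: [-3.137, -0.154, 0.001]
force: [-1.3, 1.9, 3.6]
width: 0.147
t 22.87 pos [0.5274 0.0931 0.1147] psi -84.4 tilt [-0.     0.001 -1.   ] F [-1.3  1.9  3.6] w 0.147
 shift tool [-0.0004  0.     -0.0001] norm 0.000  rz 1.1
[ 0.67610238  0.51838523 -0.02551523]
clock: 23.2
position: [0.5276, 0.0926, 0.1147]
ee_rot: [-3.14, -0.097, 0.0]
force: [-1.4, 1.6, 4.7]
width: 0.15
t 23.20 pos [0.5276 0.0926 0.1147] psi -86.5 tilt [-0.  0. -1.] F [-1.4  1.6  4.7] w 0.150
 shift tool [-0.0005 -0.0004 -0.0001] norm 0.001  rz -1.0
[0.46549155 0.57041854 0.22666835]
```

```bash
python3 -m creep '[{"translation":[0,0,0],"rot":[0,0,1],"jaw":0.005},{"translation":[0,0,0],"rot":[0,0,0.5],"jaw":0.005},{"translation":[0,0,0],"rot":[0,0,0],"jaw":0.005},{"translation":[0,0,0],"rot":[0,0,0],"jaw":0.005}]' 45
python3 - <<'E'
from h import *
need([.5270,.093,.1148],-85.5); print(arm.observe()["ft_torque"])
E
```

```text
clock: 23.53
position: [0.5276, 0.0926, 0.1147]
ee_rot: [3.141, 0.056, -0.0]
force: [-2.7, 1.4, 6.0]
width: 0.147
t 23.53 pos [0.5276 0.0926 0.1147] psi -88.0 tilt [-0. -0. -1.] F [-2.7  1.4  6. ] w 0.147
 shift tool [-0.0006 -0.0004 -0.0001] norm 0.001  rz -2.5
[0.3719398  0.57928046 0.83064749]
```

```bash
python3 -m creep '[{"translation":[0,0,0],"rot":[0,0,-1.3],"jaw":0.005},{"translation":[0,0,0],"rot":[0,0,0],"jaw":0.005},{"translation":[0,0,0],"rot":[0,0,0],"jaw":0.03},{"translation":[0,0,0],"rot":[0,0,0],"jaw":0.04},{"translation":[0,0,0],"rot":[0,0,0],"jaw":0.04},{"translation":[0,0,0],"rot":[0,0,0],"jaw":0.04},{"translation":[0,0,0],"rot":[0,0,0],"jaw":0.04}]' 45
python3 - <<'E'
from h import *
need([.5270,.093,.1148],-85.5); print(arm.observe()["ft_torque"])
E
```

```text
clock: 24.12
position: [0.5276, 0.0924, 0.1145]
ee_rot: [3.14, 0.09, -0.0]
force: [-0.3, -0.7, 0.3]
width: 0.42
t 24.12 pos [0.5276 0.0924 0.1145] psi -86.7 tilt [-0. -0. -1.] F [-0.3 -0.7  0.3] w 0.420
 shift tool [-0.0006 -0.0006 -0.0003] norm 0.001  rz -1.2
[-0.08098192  0.19427328  0.01029576]
```

```bash
python3 -m creep '[{"translation":[0,0,-0.015],"rot":[0,0,0],"jaw":0.04},{"translation":[0,0,-0.03],"rot":[0,0,0],"jaw":0.04},{"translation":[0,0,-0.035],"rot":[0,0,0],"jaw":0.04},{"translation":[0,0,-0.035],"rot":[0,0,0],"jaw":0.04},{"translation":[0,0,-0.025],"rot":[0,0,0],"jaw":0.04},{"translation":[0,0,0],"rot":[0,0,0],"jaw":0.04},{"translation":[0,0,0],"rot":[0,0,0],"jaw":0.04},{"translation":[0,0,0],"rot":[0,0,0],"jaw":0.04}]'
python3 - <<'E'
from hov import *
need([.5270,.093,.26],-85.5)
for n in ("wrist","side","top"):
    ci=optics.camera_info(n)
    im=optics.get_image(n); cv2.imwrite(f"pics/k{n}.png",cv2.resize(im[:,:,::-1],None,fx=1.5,fy=1.5)); json.dump({k:np.array(v).tolist() for k,v in ci.items()},open(f"k{n}.json","w"))
hov("kwrist.json","pics/kwrist.png","pics/kw2.png",[.527,.0932],4.5,.01,(250,130,520,340),2.8)
hov("kside.json","pics/kside.png","pics/ks2.png",[.527,.0932],4.5,.01,(240,230,460,480),2.5)
E
```

```text
clock: 24.78
position: [0.5272, 0.0928, 0.254]
ee_rot: [-3.14, -0.091, 0.001]
force: [0.1, 0.1, -0.1]
width: 0.437
t 24.78 pos [0.5272 0.0928 0.254 ] psi -86.7 tilt [-0.001  0.    -1.   ] F [ 0.1  0.1 -0.1] w 0.437
 shift tool [-0.0002 -0.0002 -0.006 ] norm 0.006  rz -1.2
```

View pics/kw2.png

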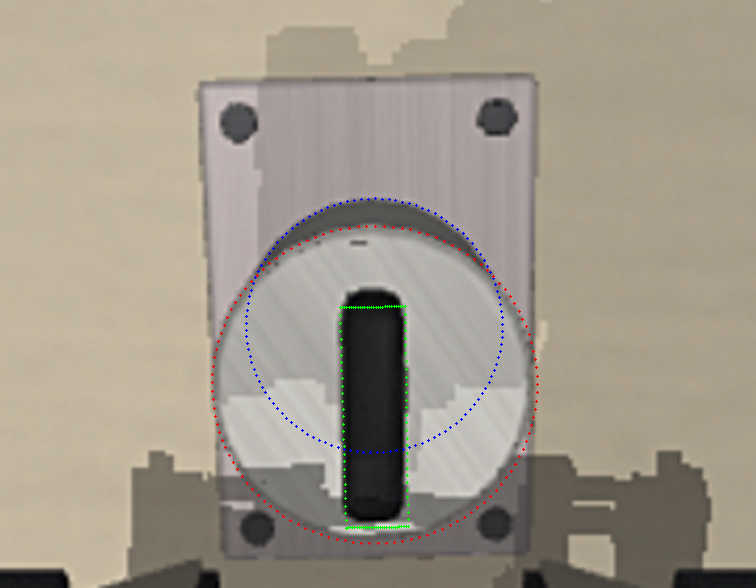

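View pics/ks2.png

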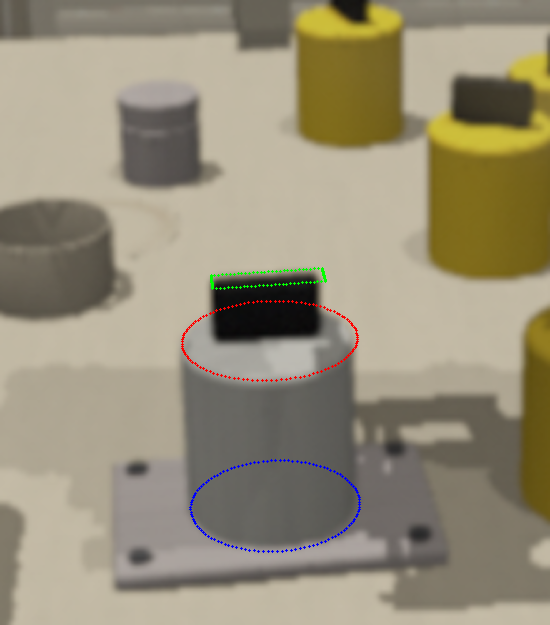

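View pics/ktop.png

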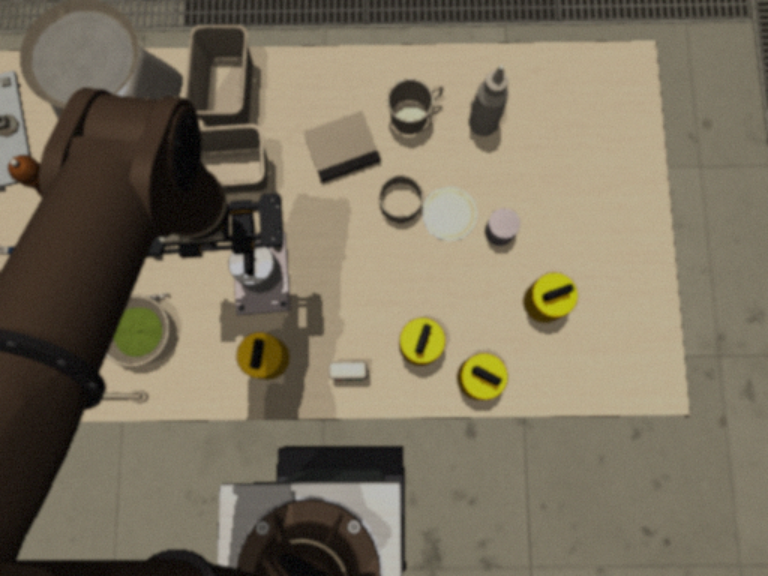

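The wrist crop shows the handle at (373,405) in line with the plate's long side. The side crop shows the hood's lower edge on the plate, around (275,545). In the top picture the ring (402,200), the wide tin (503,226) and the yellow look-alikes have not moved. The gripper is clear, so I'm handing in.

```bash
python3 -c "
from cell import arm
print(arm.sign_off(), arm.observe()['clock'])"
```

```text
the job is handed in; nothing more can be done
the job is handed in; nothing more can be done
```

The job is done and handed in at about 25 s of the 64 s allowed. The slim tin stands in the cup of the canister foot. I lowered the hood over it with its handle about 65° anticlockwise of the long side, twisted it clockwise to its stop, and let go.

**Last checks:**
- **Stop:** the twist torque rose to about 0.8 N m at the end of the turn, so the hood reached its stop.
- **Height:** the gripper height at set-down (0.1146 to 0.1147 m) matches the hood seated on the plate.
- **Handle:** in the wrist picture it lines up with the foot's long side (4.5° in the world frame).
- **Bystanders:** the wide tin, the pastry ring and the yellow look-alikes look unmoved, and the gripper ended about 14 cm above the grasp, touching nothing.
- **Forces:** the highest I read was about 7 N.

**What disagreed:**
- In the wrist view the tin in the gripper looked about 3 mm off its expected place. It still went into the cup without contact and stood upright.
- The foot's position differed by 1 to 3 mm between early readings. I settled it by comparing wrist views at different turns.
- While lowering the hood I felt about 4 N sideways against the neck, and moved it about 1.5 mm to clear.
- The gripper went about 2° past the expected end angle before reaching the stop, probably give in the grip.

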